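Restore the holed-coin display: swap the tubes, thread the coins, cap the bar

TASK

Put the holed-coin display back in order. The red and the blue coin tube stand in each other's seats: swap them so each stands upright in the seat of its own colour, setting one down in the empty grey seat on the way. Thread every square-holed coin that is there onto the bar by size, the largest nearest the post and the smallest nearest the free end, then push the red end cap fully home on the tip; leave the loupe, the cup and the white-lidded tube where they are, and let no tube fall over.

Things in the scene. Friction and masses are not known exactly. Their poses are not given: they have to be found in the camera images.
- bar: fixed stand: a level square steel bar, 12 x 12 mm, 220 mm long, centreline 100 mm above the shelf, held at one end by a dark post (44 mm wide, 110 mm high), other end free, over a black base plate (260 x 90 x 10 mm). Origin on the shelf under the bar's middle; x along the bar from post to free tip, z up. Four coins take up 160 mm (feet touching).
- bar_root (a point): point on the bar's centreline where the bar leaves the face of the post; axes as bar
- bar_tip (a point): centre of the bar's free end face, 220 mm from bar_root; axes as bar
- cap_seat (a point): centre of the inner end face of the cap's blind socket; it touches bar_tip when the cap is fully home (it then hangs 4 mm low); axes as cap
- cap: loose red plastic end cap, standing: block 46 (x) x 40 x 44 mm high with a blind square socket 20 x 20 mm, 38 mm deep, axis 24 mm above the underside, mouth facing its own +x (at the start roughly world +y). Grip tab on top 20 (x) x 14 (y) mm, from z = 44 to 74 mm. Origin: underside centre. Up to 0.16 kg.
- coin82: brass coin 82 mm across, 20 mm thick, in a loose carrier; may be absent (None). x (either way round): axis of the 24 mm square through hole, centre 49 mm above the underside. Heavy foot 40 (x) x 53 x 12 mm high; white grip tab on top 20 (x) x 14 (y) mm, from z = 90 to 120 mm. Origin: underside centre. Up to 0.22 kg. Hung, the hole's centre is 6 mm below the bar's centreline.
- coin72: copper-coloured coin 72 mm across, 20 mm thick, in a loose carrier; may be absent (None). x (either way round): axis of the 24 mm square through hole, centre 44 mm above the underside. Heavy foot 40 (x) x 47 x 12 mm high; white grip tab on top 20 (x) x 14 (y) mm, from z = 80 to 110 mm. Origin: underside centre. Up to 0.22 kg. Hung, the hole's centre is 6 mm below the bar's centreline.
- coin62: bright steel coin 62 mm across, 20 mm thick, in a loose carrier; may be absent (None). x (either way round): axis of the 24 mm square through hole, centre 39 mm above the underside. Heavy foot 40 (x) x 40 x 12 mm high; white grip tab on top 20 (x) x 14 (y) mm, from z = 70 to 100 mm. Origin: underside centre. Up to 0.22 kg. Hung, the hole's centre is 6 mm below the bar's centreline.
- coin52: dark steel coin 52 mm across, 20 mm thick, in a loose carrier; may be absent (None). x (either way round): axis of the 24 mm square through hole, centre 34 mm above the underside. Heavy foot 40 (x) x 34 x 12 mm high; white grip tab on top 20 (x) x 14 (y) mm, from z = 60 to 90 mm. Origin: underside centre. Up to 0.22 kg. Hung, the hole's centre is 6 mm below the bar's centreline.
- tube_red: clear coin tube with a red lid and foot ring, 44 mm in diameter, 90 mm high, upright, 0.3 kg; origin: centre of the underside. At the start it stands in the blue seat.
- seat_red: red fixed square seat (shallow open tray), 76 x 76 x 16 mm outside, 64 x 64 mm inside, inner floor 6 mm above the shelf; origin: centre of the underside
- tube_blue: clear coin tube with a blue lid and foot ring, 44 mm in diameter, 90 mm high, upright, 0.3 kg; origin: centre of the underside. At the start it stands in the red seat.
- seat_blue: blue fixed square seat (shallow open tray), 76 x 76 x 16 mm outside, 64 x 64 mm inside, inner floor 6 mm above the shelf; origin: centre of the underside
- seat_spare: grey fixed square seat of the same form as the red one, empty at the start
- loupe: bystander: black loupe standing on the shelf, 42 mm wide and 26 mm high, with a small aluminium lug; origin at the centre of its underside
- cup: bystander: white enamel sorting cup, 72 mm wide, 60 mm high; origin at the centre of its underside
- tube_plain: bystander: clear coin tube with a white lid, 44 mm in diameter, 90 mm high; origin at the centre of its underside

How it is judged:
By the outcome, as a careful person would: the job done as asked, in the order asked, and still so for the second after the job is handed in, with the robot touching nothing.
Of coin82, coin72, coin62, coin52 only 2 to 4 are there at a start; the rules pass over those that are not, and their reading is None.
At some moment in a run one of coin82, coin72, coin62, coin52 may be knocked a few centimetres aside while the robot is not near it.
It also fails if it takes over 210 s, if anything falls off the work surface, if the arm or the gripper's body presses on something with over 40 N, if the wrist force passes 120 N, or if a joint passes its speed limit or range.

ROBOT

A 6-joint arm with a two-finger parallel gripper is mounted at the origin on the work surface. World frame = base frame: x ahead of the robot, y to its left, z up, the work surface at z = 0. Lengths are in m, angles in rad, forces in N, time in s.
With the tool pointing down it reaches from about 0.4 to 0.825 m from the base axis. Payload 7 kg.
Tool frame: the origin (TCP) lies at the very end of the fingers, on their centre line; the grasp point (between the pads) lies arm.hold_point_z behind it (arm.hold_point_z is the distance from the TCP to the grasp point, in m); z points along the fingers, y is the line along which they close (so a half turn about z gives the same grasp; the last joint's range is limited). The gripper opens to 88 mm and grips with 3 to 60 N. Pads are 19 mm wide; open, the fingers measure 130 mm over their backs; the gripper's body (78 mm by 193 mm) begins 47 mm behind the grasp point.
Start: joints at [1.519, 0.359, 0.012, 0, -1.224, -0.288], TCP at [0.225, 0.636, 0.227] pointing down, gripper open.
Joint ranges: [-3.07, 3.07], [-1.43, 2.12], [-1.02, 1.25], [-3.03, 1.67], [-3.05, -0], [-3.03, 3.03]. Speed limits (rad/s): [2.39, 2.39, 3.01, 3.14, 3.14, 3.14].

INTERFACE

Orientations are given as [roll, pitch, yaw] about the fixed x, y, z axes, in that order (R = Rz(yaw) Ry(pitch) Rx(roll)).
In Python, from station import arm, viewer, get_state gives the robot as it stands (arm), with the cameras (viewer) and the readings as plain functions.
- The arm moves only by the shell command python3 nudge.py 'ROWS' [FORCE]. ROWS is a JSON list that holds a single list of rows (three levels of brackets), with 1 to 20 rows, each of 5 numbers: the finger opening in m, then dx, dy, dz in m, then a turn about the tool's z in rad; each row is the pose to reach, as a shift and turn from the pose commanded when the command began, along the tool's axes at that moment; what a row does not reach only later rows make up. A row lasts 1/12 s, in which the tool goes at most 0.0417 m and 0.125 rad, less where a joint would pass 70% of its speed; a pose out of reach is approached as far as the arm can. The fingers move at their own pace and stop on an object; FORCE is the grip in N (left out, the last holds). Time passes only in rows, so rows that do not move let the fingers close. It prints the time, the measured TCP pose, the force, the opening and the grip force at its end. Input that does not fit is refused with a message, and nothing moves.
- get_state(): the state, without advancing time (a new reading comes with each control period).
- viewer.grab_frame(name): name is "side" or "top" or "wrist"; returns the picture (420x560x3 uint8, red, green, blue); there is no depth.
- viewer.camera_params(name): a dict with "fx", "fy", "cx", "cy" (pixels), "T" (4x4, takes a point from camera to world coordinates); the wrist camera has in their place "hand_eye" (4x4, takes a point from camera to tool coordinates, whose origin is the TCP and whose axes are the flange's). Camera axes: x right, y down, z forward; pixel columns grow to the right and rows downward; lengths in m; the calibration is good to about 2 mm. The wrist camera is an equidistant fisheye: a pixel r from the principal point sees the ray r / f radians off the axis. A picture is of the moment at which its call begins: read the wrist's pose just before it. camera_params takes no time and is no camera call.
- arm.job_done(): hands the job in; it is judged then, once.
The state is a dict: "t": time; "q": joint angles; "qd": joint speeds; "joint_efforts": joint torques, N m; "eef_pos": TCP position; "ee_rot": TCP orientation; "force": force on the tool from outside, world axes, zero at the start; "moment": the same for the moment, N m; "width": finger opening in m; "gripper_force": force on a finger pad.
Only numpy, scipy, OpenCV 4.12 (cv2) and the standard library are available. Lean on these libraries where they do the work, as an engineer would, in place of code of your own. Each camera call takes 0.05 s, during which the arm holds its last target. There are 200 camera calls.

## Working session

There is one attempt and no reset: what is moved stays moved. The work goes in short steps, Python scripts to look and compute and a shell command to move; the robot and the scene stay as the last step left them, time stands still between calls to the robot, and variables do not carry over. Pictures are saved under pics/ and viewed, at most 14 in all, crops included, and the job is handed in when it is done.

```bash
ls; mkdir -p pics; python3 - <<'E'
from station import arm, viewer, get_state
import cv2, numpy as np
print(arm.hold_point_z, get_state())
for n in ["side","top","wrist"]:
    print(n, viewer.camera_params(n))
    cv2.imwrite(f"pics/{n}0.png", viewer.grab_frame(n)[:,:,::-1])
a=[cv2.imread(f"pics/{n}0.png") for n in ["side","top"]]
E
```

```text
nudge.py
pics
station.py
0.0188 {'t': 0.0, 'q': array([ 1.51909419e+00,  3.59353553e-01,  1.10686222e-02, -3.89784546e-04,
       -1.22411133e+00, -2.88089738e-01]), 'qd': array([ 0.00030237,  0.00073623, -0.00084977,  0.00090957, -0.00050223,
        0.00092413]), 'joint_efforts': array([ 7.02877533e-04, -5.82715344e+01,  2.93062645e+01,  6.99704692e+00,
        6.97860582e-03, -1.33429407e-04]), 'eef_pos': array([0.22482612, 0.63592996, 0.22564136]), 'ee_rot': array([ 3.13995454e+00, -1.03298272e-04, -3.39924528e-01]), 'force': array([-0.345323  , -0.46310964,  0.10080087]), 'moment': array([-0.06407248,  0.00102643,  0.01729797]), 'gripper_force': 0.0, 'width': 0.08738163482302369}
side {'fx': 383.8868567613279, 'fy': 383.8868567613279, 'cx': 278.3048890549916, 'cy': 202.8053401126999, 'T': array([[ 0.87577541, -0.26234773,  0.405205  ,  0.19492653],
       [-0.48227326, -0.43946995,  0.75781176, -0.73654509],
       [-0.02073478, -0.85909244, -0.51140028,  0.60880606],
       [ 0.        ,  0.        ,  0.        ,  1.        ]])}
top {'fx': 474.0235965891595, 'fy': 474.0235965891595, 'cx': 283.10226340897106, 'cy': 203.30000190406636, 'T': array([[-0.02550575, -0.98529274,  0.16896055,  0.38756737],
       [-0.9995828 ,  0.02742785,  0.00905156, -0.00746681],
       [-0.01355266, -0.16865919, -0.98558125,  1.26230604],
       [ 0.        ,  0.        ,  0.        ,  1.        ]])}
wrist {'fx': 325.19226210127806, 'fy': 325.19226210127806, 'cx': 281.4707369280604, 'cy': 206.4671469423337, 'hand_eye': array([[-1.43783325e-03, -9.60894202e-01, -2.76912016e-01,
         7.53880973e-02],
       [ 9.99998695e-01, -1.58540475e-03,  3.09032693e-04,
        -8.89937766e-04],
       [-7.35965349e-04, -2.76911210e-01,  9.60895228e-01,
        -1.58643169e-01],
       [ 0.00000000e+00,  0.00000000e+00,  0.00000000e+00,
         1.00000000e+00]])}
```

View pics/top0.png

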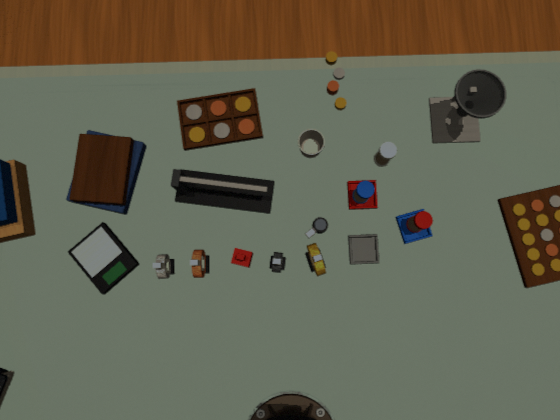

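View pics/side0.png

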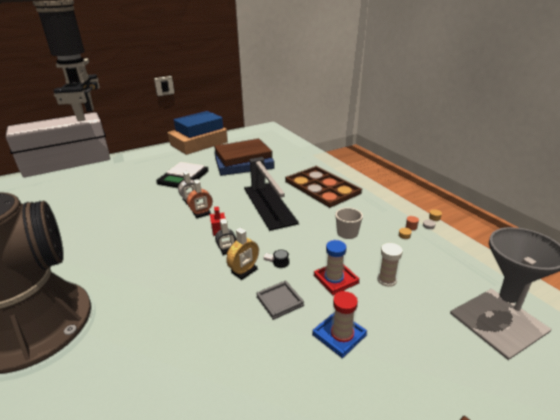

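The pictures show all four coins: steel62 near (163,266), copper72 (199,263), dark52 (278,262) and brass82 (316,258), in top-view pixels. The cap is at (242,257) and the bar runs from (178,181) to (268,189), with the post on the left. The red seat (362,195) holds the blue tube, the blue seat (414,226) holds the red tube, the grey seat is at (363,249) and the loupe at (320,226).

```bash
cat > h.py <<'E'
from station import arm, viewer, get_state
import numpy as np, cv2
from scipy.spatial.transform import Rotation as R
def pose(s=None):
    s=s or get_state(); T=np.eye(4)
    T[:3,:3]=R.from_euler('xyz',s['ee_rot']).as_matrix(); T[:3,3]=s['eef_pos']; return T
def shot(name):
    "picture (BGR) and camera pose"
    p=viewer.camera_params(name); T=p['T'] if 'T' in p else pose()@p['hand_eye']
    return viewer.grab_frame(name)[:,:,::-1].copy(), (p,T)
def ray(cam,uv):
    p,T=cam; d=(np.asarray(uv,float)-[p['cx'],p['cy']])/p['fx']
    if 'T' in p: v=np.array([*d,1.])
    else:
        r=np.hypot(*d); v=np.array([*(d*np.sinc(r/np.pi)),np.cos(r)])
    v=T[:3,:3]@v; return T[:3,3],v/np.linalg.norm(v)
def proj(cam,X):
    p,T=cam; v=T[:3,:3].T@(np.asarray(X,float)-T[:3,3])
    if 'T' in p: d=v[:2]/v[2]
    else: d=v[:2]/np.hypot(*v[:2])*np.arctan2(np.hypot(*v[:2]),v[2])
    return d*p['fx']+[p['cx'],p['cy']]
def plane(cam,uv,z):
    o,v=ray(cam,uv); return o+v*(z-o[2])/v[2]
def tri(*obs):
    "obs: (cam,uv)...; returns point and the worst miss distance"
    A=np.zeros((3,3)); b=np.zeros(3); L=[ray(*o) for o in obs]
    for o,v in L: P=np.eye(3)-np.outer(v,v); A+=P; b+=P@o
    x=np.linalg.solve(A,b); return x,max(np.linalg.norm(np.cross(x-o,v)) for o,v in L)
def blobs(mask,amin=30):
    cs,_=cv2.findContours(mask.astype(np.uint8),cv2.RETR_EXTERNAL,cv2.CHAIN_APPROX_NONE)
    return sorted([c for c in cs if cv2.contourArea(c)>=amin],key=cv2.contourArea,reverse=True)
def go(xyz,yaw=None):
    "tool-axis shift (x,y,z) and turn to bring the TCP to xyz with tool yaw (mod pi)"
    T=pose(); d=T[:3,:3].T@(np.asarray(xyz,float)-T[:3,3]); y0=np.arctan2(T[1,0],T[0,0])
    turn=0 if yaw is None else -((yaw-y0+np.pi/2)%np.pi-np.pi/2)   # tool z is down
    print('go',d.round(4),'turn',round(turn,4))
E
python3 - <<'E'
from h import *
top=(viewer.camera_params('top'),viewer.camera_params('top')['T']); side=(viewer.camera_params('side'),viewer.camera_params('side')['T'])
for n,a,b in [('c62',(159,266),(185,180)),('c72',(196,264),(200,193)),('cap',(241,257),(217,210)),('c52',(277,262),(224,226)),('c82',(316,257),(240,233)),('tip',(268,189),(281,191)),('tubeblue',(365,189),(336,248)),('tubered',(423,220),(345,301)),('white',(388,149),(391,251))]:
    x,m=tri((top,a),(side,b)); print(n,x.round(3),round(m,4))
print('root',plane(top,(178,181),.1).round(3))
for n,a in [('red',(362,195)),('blue',(414,226)),('grey',(363,249)),('loupe',(320,226)),('cup',(311,147))]: print(n,plane(top,a,.01).round(3))
E
```

```text
c62 [0.44  0.317 0.076] 0.0015
c72 [0.448 0.224 0.072] 0.0047
cap [0.46  0.112 0.071] 0.0019
c52 [0.445 0.022 0.078] 0.0017
c82 [ 0.451 -0.073  0.112] 0.0002
tip [0.62  0.04  0.118] 0.0008
tubeblue [ 0.62  -0.204  0.091] 0.0006
tubered [ 0.537 -0.343  0.094] 0.0012
white [ 0.722 -0.268  0.086] 0.001
root [0.651 0.266 0.1  ]
red [ 0.619 -0.208  0.01 ]
blue [ 0.532 -0.341  0.01 ]
grey [ 0.474 -0.203  0.01 ]
loupe [ 0.538 -0.092  0.01 ]
cup [ 0.756 -0.076  0.01 ]
```

```bash
python3 -c "
from h import *
go([.5,.22,.36],-1.7)"
```

```text
go [ 0.3981  0.3007 -0.1337] turn 1.3601
```

```bash
python3 nudge.py '[[[0.06, 0, 0, -0.134, 0.3], [0.06, 0, 0, -0.134, 0.3], [0.06, 0, 0, -0.134, 0.3], [0.06, 0, 0, -0.134, 0.3], [0.06, 0.398, 0.3, -0.134, 1.36], [0.06, 0.398, 0.3, -0.134, 1.36], [0.06, 0.398, 0.3, -0.134, 1.36], [0.06, 0.398, 0.3, -0.134, 1.36], [0.06, 0.398, 0.3, -0.134, 1.36], [0.06, 0.398, 0.3, -0.134, 1.36], [0.06, 0.398, 0.3, -0.134, 1.36], [0.06, 0.398, 0.3, -0.134, 1.36], [0.06, 0.398, 0.3, -0.134, 1.36], [0.06, 0.398, 0.3, -0.134, 1.36], [0.06, 0.398, 0.3, -0.134, 1.36], [0.06, 0.398, 0.3, -0.134, 1.36], [0.06, 0.398, 0.3, -0.134, 1.36], [0.06, 0.398, 0.3, -0.134, 1.36], [0.06, 0.398, 0.3, -0.134, 1.36]]]'
python3 - <<'E'
from h import *
im,cam=shot('wrist'); cv2.imwrite('pics/w1.png',im); np.save('pics/w1.npy',cam[1])
E
python3 nudge.py '[[[0.06, 0.15, 0, 0, 0], [0.06, 0.30, 0, 0, 0], [0.06, 0.30, 0, 0, 0], [0.06, 0.30, 0, 0, 0], [0.06, 0.30, 0, 0, 0], [0.06, 0.30, 0, 0, 0], [0.06, 0.30, 0, 0, 0], [0.06, 0.30, 0, 0, 0], [0.06, 0.30, 0, 0, 0], [0.06, 0.30, 0, 0, 0], [0.06, 0.30, 0, 0, 0]]]'
python3 - <<'E'
from h import *
im,cam=shot('wrist'); cv2.imwrite('pics/w2.png',im); np.save('pics/w2.npy',cam[1])
E
```

```text
t: 1.73
eef_pos: [0.5002, 0.2206, 0.3603]
ee_rot: [3.141, -0.0, -1.701]
force: [0.4, -0.2, -0.0]
width: 0.06
gripper_force: 0.0
t: 2.7
eef_pos: [0.4619, -0.0753, 0.3605]
ee_rot: [-3.142, 0.0, -1.698]
force: [-0.1, -0.3, 1.0]
width: 0.0601
gripper_force: 0.0
```

View pics/w1.png

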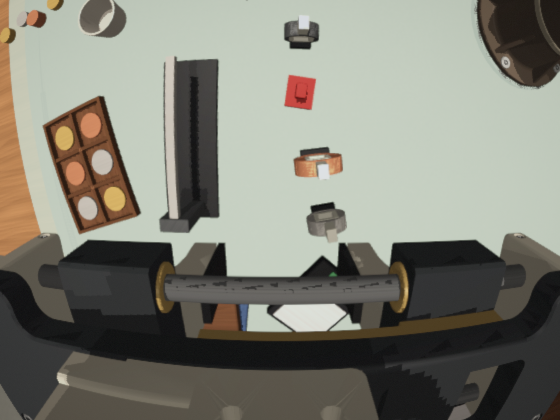

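View pics/w2.png

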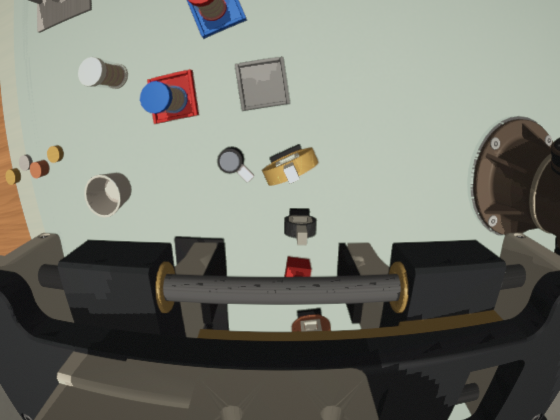

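W1 shows the bar strip from root (172,219) to tip (169,57), plus the tabs of 52 (303,22), 72 (322,171) and 62 (331,237), and the cap at (300,92). W2 shows the 82 tab (291,174), the loupe (231,160), and the grey (263,83), red (171,97) and blue (217,15) seats. I'll take a closer view of the seats next.

```bash
python3 nudge.py '[[[0.08, 0.085, -0.08, 0, 0], [0.08, 0.085, -0.08, 0, 0], [0.08, 0.085, -0.08, 0, 0], [0.08, 0.085, -0.08, 0, 0], [0.08, 0.085, -0.08, 0, 0], [0.08, 0.085, -0.08, 0, 0]]]'
cat > tubes.py <<'E'
from h import *
def hsv(im): return cv2.cvtColor(im,cv2.COLOR_BGR2HSV)
def colmask(im,c):
    h=hsv(im); H,S,V=cv2.split(h)
    if c=='red': return ((H<6)|(H>174))&(S>170)&(V>70)
    if c=='blue': return (H>100)&(H<122)&(S>150)&(V>60)
def near(cs,cam,X,tol=40):
    u=proj(cam,X); b=[c for c in cs if abs(cv2.pointPolygonTest(c,tuple(map(float,u)),True))<tol or cv2.pointPolygonTest(c,tuple(map(float,u)),True)>0]
    return b
def seatfit(im,cam,c,X):
    cs=near(blobs(colmask(im,c),25),cam,X,12)
    P=np.vstack([[plane(cam,p[0],.016)[:2] for p in k] for k in cs]).astype(np.float32)
    r=cv2.minAreaRect(P); return np.round(r[0],4),np.round(r[1],4),round(r[2],1)
def lid(im,cam,c,X):
    cs=near(blobs(colmask(im,c),40),cam,X,3); (u,r)=cv2.minEnclosingCircle(cs[0]); m=cv2.moments(cs[0]); return np.array([m['m10'],m['m01']])/m['m00']
E
python3 - <<'E'
from tubes import *
im,cam=shot('wrist'); cv2.imwrite('pics/w3.png',im); np.save('pics/w3.npy',cam[1])
t,ct=shot('top'); im2=cv2.imread('pics/w2.png'); c2=(cam[0],np.load('pics/w2.npy'))
for c,X in [('blue',[.62,-.204,.09]),('red',[.537,-.343,.094])]:
    try:
        a=lid(im,cam,c,X); b=lid(t,ct,c,X); print(c,'lid',a.round(),tri((cam,a),(ct,b)),tri((cam,a),(c2,lid(im2,c2,c,X))), plane(cam,a,.093).round(4))
    except Exception as e: print(c,e)
for c,X in [('red',[.619,-.208,.016]),('blue',[.532,-.341,.016])]:
    for n,i,k in [('w3',im,cam),('w2',im2,c2),('top',t,ct)]:
        print(c,n,seatfit(i,k,c,X))
E
```

```text
t: 3.25
eef_pos: [0.5303, -0.1701, 0.3599]
ee_rot: [3.14, -0.0, -1.699]
force: [-0.1, -0.0, -0.7]
width: 0.0802
gripper_force: 0.0
blue list index out of range
red list index out of range
red w3 (array([ 0.6215, -0.2076]), array([0.074 , 0.0717]), 0.3)
red w2 (array([ 0.6198, -0.2067]), array([0.0745, 0.073 ]), 0.3)
red top (array([ 0.594 , -0.1885]), array([0.0348, 0.0216]), 88.4)
blue w3 (array([ 0.5332, -0.3383]), array([0.0731, 0.0735]), 14.2)
blue w2 (array([ 0.5314, -0.3324]), array([0.073, 0.067]), 14.0)
blue top (array([ 0.5321, -0.3386]), array([0.0746, 0.0747]), 14.7)
```

View pics/w3.png

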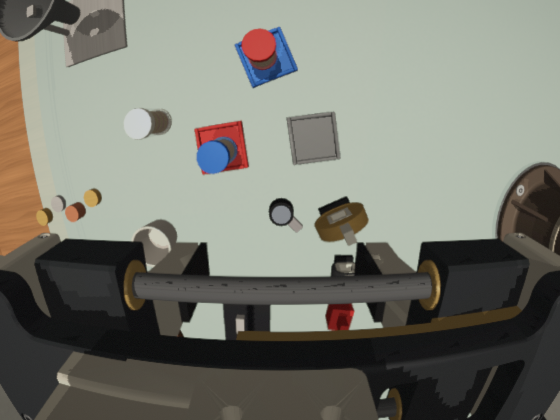

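W3 shows the blue lid at (213,157), the red lid (259,44), the grey seat (314,138), the red seat (222,147) and the blue seat (267,57).

```bash
python3 - <<'E'
from tubes import *
p=viewer.camera_params('wrist'); L=lambda n:(cv2.imread(f'pics/{n}.png'),(p,np.load(f'pics/{n}.npy')))
im,cam=L('w3'); im2,c2=L('w2'); t=cv2.imread('pics/top0.png'); ct=(viewer.camera_params('top'),viewer.camera_params('top')['T'])
def lidpx(im,uv,c):
    H=hsv(im); 
    m=(((H[...,0]<8)|(H[...,0]>172)) if c=='red' else ((H[...,0]>95)&(H[...,0]<125)))&(H[...,1]>140)&(H[...,2]>60)
    n,l,s,ce=cv2.connectedComponentsWithStats(m.astype(np.uint8),connectivity=4)
    k=l[uv[1],uv[0]]; return ce[k],s[k,4],s[k,:4]
for c,a,b,d in [('blue',(213,157),(156,97),(365,187)),('red',(259,44),(205,3),(424,219))]:
    A,B,D=lidpx(im,a,c),lidpx(im2,b,c),lidpx(t,d,c); print(c,A,B,D)
    print(tri((cam,A[0]),(ct,D[0])),tri((cam,A[0]),(c2,B[0])),plane(cam,A[0],.093).round(4))
h=hsv(im); g=(h[...,1]<60)&(h[...,2]<140); g[:105]=0;g[170:]=0;g[:,:280]=0;g[:,350:]=0
for k in blobs(g,200):
    P=np.array([plane(cam,q[0],.016)[:2] for q in k],np.float32); print('grey',cv2.minAreaRect(P))
E
```

```text
blue (array([212.79827798, 156.48339483]), np.int32(813), array([197, 141,  33,  32], dtype=int32)) (array([155.62516556,  96.96953642]), np.int32(755), array([140,  81,  32,  32], dtype=int32)) (array([365.01293103, 188.92241379]), np.int32(232), array([357, 181,  17,  17], dtype=int32))
(array([ 0.61865549, -0.20294235,  0.09453442]), np.float64(5.618205334113338e-05)) (array([ 0.61991751, -0.20246436,  0.08889434]), np.float64(0.00010204852493135585)) [ 0.6191 -0.2028  0.093 ]
red (array([258.57207719,  45.01248581]), np.int32(881), array([242,  29,  34,  33], dtype=int32)) (array([200.69298246,   2.13157895]), np.int32(114), array([189,   0,  25,   7], dtype=int32)) (array([423.08230453, 219.62962963]), np.int32(243), array([415, 211,  18,  18], dtype=int32))
(array([ 0.53792639, -0.34149186,  0.09300191]), np.float64(0.0011342516739632801)) (array([ 0.54540029, -0.34785121,  0.04057737]), np.float64(0.006569532852286297)) [ 0.5385 -0.3405  0.093 ]
grey ((0.4769122898578644, -0.20301397144794464), (0.0757434070110321, 0.07561098039150238), 0.8263399600982666)
```

```bash
python3 -c "
from h import *
go([.619,-.203,.058]); go([.477,-.203,.062]); go([.538,-.341,.058]); go([.6205,-.207,.06]);go([.533,-.3385,.06])"
```

```text
go [ 0.0216 -0.0924  0.3029] turn 0
go [0.0396 0.0485 0.2988] turn 0
go [ 0.1687 -0.0295  0.3028] turn 0
go [ 0.0253 -0.0944  0.3009] turn 0
go [ 0.1669 -0.0242  0.3008] turn 0
```

```bash
python3 nudge.py '[[[0.08, 0.022, -0.092, 0.1, 0], [0.08, 0.022, -0.092, 0.1, 0], [0.08, 0.022, -0.092, 0.18, 0], [0.08, 0.022, -0.092, 0.21, 0], [0.08, 0.022, -0.092, 0.24, 0], [0.08, 0.022, -0.092, 0.26, 0], [0.08, 0.022, -0.092, 0.28, 0], [0.08, 0.022, -0.092, 0.303, 0], [0.08, 0.022, -0.092, 0.303, 0], [0.08, 0.022, -0.092, 0.303, 0], [0.08, 0.022, -0.092, 0.303, 0], [0.03, 0.022, -0.092, 0.303, 0], [0.03, 0.022, -0.092, 0.303, 0], [0.03, 0.022, -0.092, 0.303, 0], [0.03, 0.022, -0.092, 0.303, 0], [0.03, 0.022, -0.092, 0.303, 0], [0.03, 0.022, -0.092, 0.303, 0]]]' 20
```

```text
t: 4.77
eef_pos: [0.6185, -0.2049, 0.058]
ee_rot: [-3.141, 0.0, -1.7]
force: [0.5, -0.1, -1.2]
width: 0.0458
gripper_force: 0.0
```

```bash
python3 nudge.py '[[[0.03, 0, 0, 0, 0], [0.03, 0, 0, 0, 0], [0.03, 0, 0, 0, 0], [0.03, 0, 0, -0.03, 0], [0.03, 0, 0, -0.06, 0], [0.03, 0, 0, -0.1, 0], [0.03, 0, 0, -0.1, 0]]]' 25; python3 -c "
from h import *
go([.477,-.203,.062])"
```

```text
t: 5.35
eef_pos: [0.6222, -0.2059, 0.1652]
ee_rot: [-3.131, -0.001, -1.699]
force: [2.8, 0.4, -0.4]
width: 0.0436
gripper_force: 25.0
go [0.0155 0.1454 0.1018] turn 0
```

```bash
python3 nudge.py '[[[0.03, 0.005, 0.03, 0, 0], [0.03, 0.01, 0.06, 0, 0], [0.03, 0.014, 0.09, 0, 0], [0.03, 0.015, 0.12, 0, 0], [0.03, 0.016, 0.143, 0, 0], [0.03, 0.016, 0.143, 0, 0], [0.03, 0.016, 0.143, 0.03, 0], [0.03, 0.016, 0.143, 0.06, 0], [0.03, 0.016, 0.143, 0.08, 0], [0.03, 0.016, 0.143, 0.09, 0], [0.03, 0.016, 0.143, 0.098, 0], [0.03, 0.016, 0.143, 0.098, 0], [0.03, 0.016, 0.143, 0.098, 0]]]'
python3 nudge.py '[[[0.07, 0, 0, 0, 0], [0.07, 0, 0, 0, 0], [0.07, 0, 0, 0, 0], [0.07, 0, 0, 0, 0], [0.07, 0, 0, -0.03, 0], [0.07, 0, 0, -0.08, 0], [0.07, 0, 0, -0.1, 0], [0.07, 0, 0, -0.1, 0]]]'
python3 -c "
from h import *
go([.538,-.341,.058])"
```

```text
t: 6.43
eef_pos: [0.4752, -0.2024, 0.06]
ee_rot: [-3.141, -0.0, -1.7]
force: [-0.1, 0.3, -2.6]
width: 0.0437
gripper_force: 25.0
t: 7.1
eef_pos: [0.4783, -0.2031, 0.1664]
ee_rot: [-3.131, -0.001, -1.698]
force: [0.6, 0.6, -0.1]
width: 0.0699
gripper_force: 0.0
go [ 0.129  -0.0756  0.1094] turn 0
```

```bash
python3 nudge.py '[[[0.075, 0.03, -0.02, 0, 0], [0.075, 0.06, -0.04, 0, 0], [0.075, 0.1, -0.06, 0, 0], [0.075, 0.129, -0.076, 0, 0], [0.075, 0.129, -0.076, 0, 0], [0.075, 0.129, -0.076, 0.03, 0], [0.075, 0.129, -0.076, 0.06, 0], [0.075, 0.129, -0.076, 0.09, 0], [0.075, 0.129, -0.076, 0.102, 0], [0.075, 0.129, -0.076, 0.102, 0], [0.03, 0.129, -0.076, 0.102, 0], [0.03, 0.129, -0.076, 0.102, 0], [0.03, 0.129, -0.076, 0.102, 0], [0.03, 0.129, -0.076, 0.102, 0], [0.03, 0.129, -0.076, 0.102, 0], [0.03, 0.129, -0.076, 0.102, 0], [0.03, 0.129, -0.076, 0.102, 0], [0.03, 0.129, -0.076, 0.102, 0]]]' 25; python3 -c "
from h import *
go([.6205,-.207,.058])"
```

```text
t: 8.6
eef_pos: [0.5347, -0.3405, 0.059]
ee_rot: [-3.139, -0.001, -1.699]
force: [1.8, -0.1, 6.0]
width: 0.0442
gripper_force: 24.8
go [-0.1434 -0.068   0.001 ] turn 0
```

```bash
python3 nudge.py '[[[0.03, 0, 0, -0.03, 0], [0.03, 0, 0, -0.06, 0], [0.03, 0, 0, -0.1, 0], [0.03, 0, 0, -0.1, 0], [0.03, -0.03, -0.015, -0.1, 0], [0.03, -0.06, -0.03, -0.1, 0], [0.03, -0.09, -0.045, -0.1, 0], [0.03, -0.12, -0.06, -0.1, 0], [0.03, -0.143, -0.067, -0.1, 0], [0.03, -0.143, -0.067, -0.1, 0], [0.03, -0.143, -0.067, -0.07, 0], [0.03, -0.143, -0.067, -0.04, 0], [0.03, -0.143, -0.067, -0.02, 0], [0.03, -0.143, -0.067, -0.01, 0], [0.03, -0.143, -0.067, -0.001, 0], [0.03, -0.143, -0.067, -0.001, 0], [0.03, -0.143, -0.067, -0.001, 0]]]'
python3 nudge.py '[[[0.07, 0, 0, 0, 0], [0.07, 0, 0, 0, 0], [0.07, 0, 0, 0, 0], [0.07, 0, 0, 0, 0], [0.07, 0, 0, -0.03, 0], [0.07, 0, 0, -0.08, 0], [0.07, 0, 0, -0.1, 0], [0.07, 0, 0, -0.1, 0], [0.07, 0, 0, -0.1, 0], [0.07, 0, 0, -0.1, 0]]]'
python3 -c "
from h import *
go([.4765,-.2027,.058])"
```

```text
t: 10.02
eef_pos: [0.6185, -0.2072, 0.059]
ee_rot: [-3.141, -0.0, -1.7]
force: [-0.7, -0.2, -2.0]
width: 0.0432
gripper_force: 25.0
t: 10.85
eef_pos: [0.6179, -0.2067, 0.1586]
ee_rot: [-3.141, 0.0, -1.7]
force: [-0.4, -0.3, -0.4]
width: 0.0702
gripper_force: 0.0
go [0.0143 0.1408 0.1006] turn 0
```

```bash
python3 nudge.py '[[[0.075, 0.005, 0.04, 0, 0], [0.075, 0.01, 0.08, 0, 0], [0.075, 0.014, 0.12, 0, 0], [0.075, 0.014, 0.141, 0, 0], [0.075, 0.014, 0.141, 0, 0], [0.075, 0.014, 0.141, 0.03, 0], [0.075, 0.014, 0.141, 0.06, 0], [0.075, 0.014, 0.141, 0.09, 0], [0.075, 0.014, 0.141, 0.1, 0], [0.075, 0.014, 0.141, 0.1, 0], [0.03, 0.014, 0.141, 0.1, 0], [0.03, 0.014, 0.141, 0.1, 0], [0.03, 0.014, 0.141, 0.1, 0], [0.03, 0.014, 0.141, 0.1, 0], [0.03, 0.014, 0.141, 0.1, 0], [0.03, 0.014, 0.141, 0.1, 0], [0.03, 0.014, 0.141, 0.1, 0], [0.03, 0.014, 0.141, 0.1, 0]]]' 25
python3 nudge.py '[[[0.03, 0, 0, -0.03, 0], [0.03, 0, 0, -0.06, 0], [0.03, 0, 0, -0.1, 0], [0.03, 0, 0, -0.1, 0], [0.03, 0.03, -0.02, -0.1, 0], [0.03, 0.06, -0.035, -0.1, 0], [0.03, 0.09, -0.05, -0.1, 0], [0.03, 0.12, -0.07, -0.1, 0], [0.03, 0.127, -0.073, -0.1, 0], [0.03, 0.127, -0.073, -0.1, 0], [0.03, 0.127, -0.073, -0.07, 0], [0.03, 0.127, -0.073, -0.04, 0], [0.03, 0.127, -0.073, -0.02, 0], [0.03, 0.127, -0.073, -0.01, 0], [0.03, 0.127, -0.073, -0.001, 0], [0.03, 0.127, -0.073, -0.001, 0], [0.03, 0.127, -0.073, -0.001, 0]]]'
python3 nudge.py '[[[0.07, 0, 0, 0, 0], [0.07, 0, 0, 0, 0], [0.07, 0, 0, 0, 0], [0.07, 0, 0, 0, 0], [0.07, 0, 0, -0.03, 0], [0.07, 0, 0, -0.08, 0], [0.07, 0, 0, -0.12, 0], [0.05, 0, 0, -0.16, 0], [0.05, 0, 0, -0.2, 0], [0.05, 0, 0, -0.2, 0], [0.05, 0, 0, -0.2, 0]]]'
python3 -c "
from h import *
go([.45,-.1,.3]);go([.48,-.17,.3]);go([.5,-.1,.3])"
```

```text
t: 12.35
eef_pos: [0.4768, -0.2027, 0.0593]
ee_rot: [-3.141, -0.0, -1.7]
force: [-2.4, 0.8, 6.6]
width: 0.0436
gripper_force: 24.9
t: 13.77
eef_pos: [0.5332, -0.3378, 0.0602]
ee_rot: [-3.141, -0.0, -1.699]
force: [1.0, -0.4, -2.3]
width: 0.0434
gripper_force: 25.0
t: 14.68
eef_pos: [0.5342, -0.3386, 0.2641]
ee_rot: [-3.134, -0.002, -1.7]
force: [-1.0, 1.0, -0.7]
width: 0.0517
gripper_force: 0.0
go [-0.2258  0.1139 -0.0372] turn 0
go [-0.1602  0.0751 -0.0368] turn 0
go [-0.2322  0.0643 -0.0368] turn 0
```

```bash
cat > snap.py <<'E'
import sys
from h import *
n=sys.argv[1]; im,cam=shot('wrist'); cv2.imwrite(f'pics/{n}.png',im); np.save(f'pics/{n}.npy',cam[1])
E
python3 nudge.py '[[[0.05, -0.1, 0.05, -0.04, 0], [0.05, -0.247, 0.106, -0.04, 0], [0.05, -0.247, 0.106, -0.04, 0], [0.05, -0.247, 0.106, -0.04, 0], [0.05, -0.247, 0.106, -0.04, 0], [0.05, -0.247, 0.106, -0.04, 0], [0.05, -0.247, 0.106, -0.04, 0], [0.05, -0.247, 0.106, -0.04, 0], [0.05, -0.247, 0.106, -0.04, 0], [0.05, -0.247, 0.106, -0.04, 0], [0.05, -0.247, 0.106, -0.04, 0]]]'; python3 snap.py v0
python3 nudge.py '[[[0.05, -0.1, 0.013, 0, 0], [0.05, -0.1, 0.013, 0, 0], [0.05, -0.1, 0.013, 0, 0], [0.05, -0.1, 0.013, 0, 0], [0.05, -0.1, 0.013, 0, 0]]]'; python3 snap.py v1
python3 nudge.py '[[[0.05, -0.1, 0.013, 0, 0], [0.05, -0.1, 0.013, 0, 0], [0.05, -0.1, 0.013, 0, 0], [0.05, -0.1, 0.013, 0, 0], [0.05, -0.1, 0.013, 0, 0]]]'; python3 snap.py v2
python3 nudge.py '[[[0.05, -0.1, 0.013, 0, 0], [0.05, -0.1, 0.013, 0, 0], [0.05, -0.1, 0.013, 0, 0], [0.05, -0.1, 0.013, 0, 0], [0.05, -0.1, 0.013, 0, 0]]]'; python3 snap.py v3
python3 nudge.py '[[[0.05, -0.1, 0.013, 0, 0], [0.05, -0.1, 0.013, 0, 0], [0.05, -0.1, 0.013, 0, 0], [0.05, -0.1, 0.013, 0, 0], [0.05, -0.1, 0.013, 0, 0]]]'; python3 snap.py v4
python3 - <<'E'
from h import *
go([.46,-.08,.3])
p=viewer.camera_params('wrist'); out=[]
X={'82':[.451,-.073,.08],'52':[.445,.022,.06],'72':[.448,.224,.06],'62':[.44,.317,.06]}
rows=[[],[]]
for k,vs in [('82',(0,1)),('52',(1,2)),('72',(3,4)),('62',(4,4))]:
    for i,v in enumerate(vs):
        im=cv2.imread(f'pics/v{v}.png'); u=proj((p,np.load(f'pics/v{v}.npy')),X[k]).round().astype(int); 
        a=np.clip(u-45,0,[470,330]); c=im[a[1]:a[1]+90,a[0]:a[0]+90]; c=cv2.resize(c,(200,200),interpolation=cv2.INTER_CUBIC)
        print(k,v,'origin',a); rows[i].append(c)
cv2.imwrite('pics/mos.png',np.vstack([np.hstack(r) for r in rows]))
E
```

```text
t: 15.6
eef_pos: [0.4593, -0.0799, 0.2989]
ee_rot: [3.141, -0.0, -1.701]
force: [-0.2, -0.3, 0.1]
width: 0.0499
gripper_force: 0.0
t: 16.07
eef_pos: [0.4595, 0.0216, 0.299]
ee_rot: [3.141, -0.001, -1.699]
force: [-0.3, -0.8, -0.2]
width: 0.0501
gripper_force: 0.0
t: 16.53
eef_pos: [0.4594, 0.122, 0.2991]
ee_rot: [3.141, -0.001, -1.7]
force: [0.9, -1.2, -1.0]
width: 0.0501
gripper_force: 0.0
t: 17.0
eef_pos: [0.4594, 0.2225, 0.2991]
ee_rot: [3.141, -0.001, -1.7]
force: [-0.4, -0.9, 0.7]
width: 0.0499
gripper_force: 0.0
t: 17.47
eef_pos: [0.4594, 0.3232, 0.2992]
ee_rot: [3.141, -0.001, -1.7]
force: [0.0, -0.7, 0.2]
width: 0.0499
gripper_force: 0.0
go [ 3.992e-01 -5.270e-02 -3.000e-04] turn 0
82 0 origin [245 138]
82 1 origin [234  53]
52 1 origin [249 129]
52 2 origin [238  49]
72 3 origin [246 130]
72 4 origin [236  49]
62 4 origin [252 123]
62 4 origin [252 123]
```

View pics/mos.png

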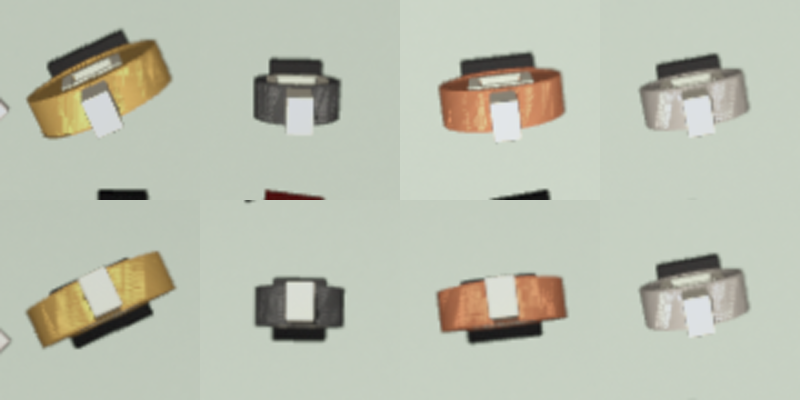

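View pics/v2.png

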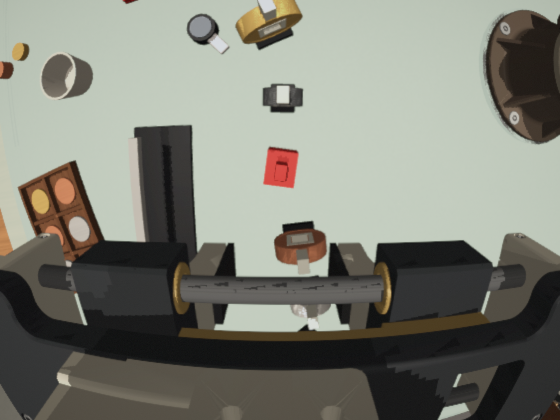

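The mosaic shows all four tabs clearly. In the near-nadir views the tab tops are at 82 v1 (279,94), 52 v2 (283,94) and 72 v4 (282,92), with 62 v4 at (297,176). V2 shows the cap at (281,166) and the bar's top face from the tip at about (134,138).

```bash
python3 nudge.py '[[[0.05, -0.1, 0.013, 0, 0], [0.05, -0.1, 0.013, 0, 0], [0.05, -0.1, 0.013, 0, 0], [0.05, -0.1, 0.013, 0, 0], [0.05, -0.1, 0.013, 0, 0]]]'; python3 snap.py v5
cat > tabs.py <<'E'
from h import *
P=viewer.camera_params('wrist')
def load(n): return cv2.imread(f'pics/{n}.png'),(P,np.load(f'pics/{n}.npy'))
def tabpx(im,uv,half=16):
    "white tab top near pixel uv: minAreaRect centre/size/box"
    uv=np.round(uv).astype(int); b=im.astype(int); neu=b[...,1]-(b[...,0]+b[...,2])/2
    m=((neu<6)&(b.min(2)>190)); w=np.zeros_like(m); w[max(0,uv[1]-half):uv[1]+half,max(0,uv[0]-half):uv[0]+half]=1
    m=cv2.morphologyEx((m&w).astype(np.uint8),cv2.MORPH_OPEN,np.ones((3,3)))
    c=blobs(m,25)[0]; return cv2.minAreaRect(c)
def yawof(cam,r,z):
    b=cv2.boxPoints(r); e=[(b[i],b[(i+1)%4]) for i in range(4)]
    W=[plane(cam,p,z)[:2] for p in b]; L=[np.linalg.norm(W[(i+1)%4]-W[i]) for i in range(4)]
    i=int(np.argmax(L)); d=W[(i+1)%4]-W[i]; y=np.arctan2(d[1],d[0]); return y%np.pi-np.pi, sorted(L)[::2]
E
python3 - <<'E'
from tabs import *
for k,a,ua,b,ub,zt in [('82','v1',(279,94),'v0',(291,189),.12),('52','v2',(283,94),'v1',(294,181),.09),('72','v4',(282,92),'v3',(294,185),.11),('62','v5',(285,95),'v4',(297,176),.10)]:
    ia,ca=load(a); ib,cb=load(b); ra,rb=tabpx(ia,ua),tabpx(ib,ub)
    X,m=tri((ca,ra[0]),(cb,rb[0])); Y=plane(ca,ra[0],zt)
    print(k,np.round(ra[0]),np.round(rb[0]),'tri',X.round(4),round(m,4),'pl',Y.round(4),'yaw/size',yawof(ca,ra,zt),yawof(cb,rb,zt))
# bar: strips in every view
for n in ['v1','v2','v3','w1']:
    im,c=load(n); h=cv2.cvtColor(im,cv2.COLOR_BGR2HSV); r=im[...,2].astype(int)-im[...,1]
    m=(r>6)&(r<40)&(im.min(2)>130); m[:, 220:]=0; m[245:]=0
    for k in blobs(m,150)[:3]:
        q=cv2.minAreaRect(k); bx=cv2.boxPoints(q); L=[np.linalg.norm(bx[i]-bx[i-1]) for i in range(4)]; i=int(np.argmin(L)) 
        e1=(bx[i]+bx[i-1])/2; e2=(bx[i-2]+bx[i-3])/2
        print(n,e1.round(1),e2.round(1),np.round(q[1],1),plane(c,e1,.106).round(4),plane(c,e2,.106).round(4))
E
```

```text
t: 17.93
eef_pos: [0.4595, 0.424, 0.2993]
ee_rot: [3.141, -0.001, -1.7]
force: [-0.8, -0.8, -0.7]
width: 0.0502
gripper_force: 0.0Traceback (most recent call last):
  File "<stdin>", line 3, in <module>
  File "tabs.py", line 9, in tabpx
    c=blobs(m,25)[0]; return cv2.minAreaRect(c)
      ~~~~~~~~~~~^^^
IndexError: list index out of range
```

```bash
python3 - <<'E'
from tabs import *
for n,u in [('v1',(279,94)),('v0',(291,189)),('v2',(283,94)),('v1',(294,181)),('v4',(282,92)),('v3',(294,185)),('v5',(285,95)),('v4',(297,176))]:
    im,_=load(n); print(n,u,im[u[1],u[0]],im[u[1],u[0]+60],im[u[1]+8,u[0]])
im,_=load('v2'); print(im[200,128:145].tolist())
E
```

```text
v1 (279, 94) [205 215 211] [185 199 189] [204 214 211]
v0 (291, 189) [218 216 212] [185 199 190] [217 216 212]
v2 (283, 94) [212 221 217] [192 205 196] [194 204 201]
v1 (294, 181) [220 217 213] [186 200 191] [210 215 211]
v4 (282, 92) [214 223 219] [193 206 197] [208 220 217]
v3 (294, 185) [233 230 226] [200 214 204] [198 210 207]
v5 (285, 95) [101 113 117] [197 211 202] [28 27 28]
v4 (297, 176) [228 225 221] [195 208 199] [182 192 185]
[[191, 205, 195], [191, 204, 195], [191, 204, 195], [189, 202, 195], [184, 195, 196], [179, 190, 196], [179, 190, 196], [178, 189, 196], [178, 189, 196], [179, 189, 196], [179, 190, 197], [178, 188, 195], [163, 173, 180], [109, 117, 123], [72, 77, 81], [67, 72, 75], [64, 68, 71]]
```

```bash
sed -i 's/neu=.*/neu=b[...,1]-b[...,2]/; s/neu<6)&(b.min(2)>190)/neu<7)\&(b.min(2)>182)/' tabs.py
cat > all.py <<'E'
from tabs import *
H={'82':.12,'72':.11,'62':.10,'52':.09}
def meas(k,a,ua,b,ub):
    ia,ca=load(a); ib,cb=load(b); zt=H[k]; rb=tabpx(ib,ub)
    ua=proj(ca,plane(cb,rb[0],zt)); ra=tabpx(ia,ua)
    X,m=tri((ca,ra[0]),(cb,rb[0])); Y=plane(ca,ra[0],zt)
    print(k,np.round(ra[0]),np.round(rb[0]),'tri',X.round(4),round(m,4),'pl',Y[:2].round(4),plane(cb,rb[0],zt)[:2].round(4),'yaw/size',np.round(yawof(ca,ra,zt)[0],3),np.round(yawof(ca,ra,zt)[1],3),np.round(yawof(cb,rb,zt)[0],3),np.round(yawof(cb,rb,zt)[1],3))
E
python3 - <<'E'
from all import *
for k,a,b,ub in [('82','v1','v0',(291,189)),('52','v2','v1',(294,181)),('72','v4','v3',(294,185)),('62','v5','v4',(297,176))]:
    meas(k,a,0,b,ub)
for n in ['v1','v2','v3','w1']:
    im,c=load(n); b=im.astype(int)
    m=(b[...,2]-b[...,1]>3)&(b[...,2]-b[...,1]<12)&(b.min(2)>120); m[:,220:]=0; m[240:]=0
    m=cv2.morphologyEx(m.astype(np.uint8),cv2.MORPH_OPEN,np.ones((3,3)))
    for k in blobs(m,200)[:2]:
        q=cv2.minAreaRect(k); bx=cv2.boxPoints(q); L=[np.linalg.norm(bx[i]-bx[i-1]) for i in range(4)]; i=int(np.argmin(L)) 
        e1=(bx[i]+bx[i-1])/2; e2=(bx[i-2]+bx[i-3])/2
        print(n,e1.round(1),e2.round(1),np.round(q[1],1),plane(c,e1,.106).round(4),plane(c,e2,.106).round(4))
E
```

```text
82 [278.  93.] [291. 189.] tri [ 0.4508 -0.075   0.1211] 0.0001 pl [ 0.4507 -0.0751] [ 0.451  -0.0748] yaw/size -1.278 [0.013 0.019] -1.292 [0.013 0.02 ]
52 [282.  94.] [294. 181.] tri [0.4464 0.0244 0.0897] 0.0001 pl [0.4463 0.0244] [0.4466 0.0243] yaw/size -1.7 [0.012 0.018] -1.688 [0.013 0.019]
72 [281.  92.] [293. 184.] tri [0.4474 0.2246 0.1109] 0.0 pl [0.4474 0.2245] [0.4474 0.2248] yaw/size -1.581 [0.013 0.019] -1.591 [0.014 0.02 ]
62 [284.  85.] [292. 174.] tri [0.4451 0.3169 0.0943] 0.0022 pl [0.443  0.3175] [0.4474 0.3157] yaw/size -0.129 [0.02  0.023] -0.129 [0.023 0.024]
v2 [132. 138.] [139.7 239.3] [101.6   9.5] [0.6243 0.0445 0.106 ] [0.6444 0.1679 0.106 ]
v2 [ 78.5 217. ] [ 78.5 239. ] [22. 19.] [0.73   0.1282 0.106 ] [0.7412 0.1583 0.106 ]
v3 [118.9  55.1] [127.3 235.3] [180.3  12.1] [0.6265 0.0441 0.106 ] [0.6608 0.2612 0.106 ]
v3 [ 64.5 158. ] [ 64.5 183. ] [25. 19.] [0.73   0.1492 0.106 ] [0.7393 0.1809 0.106 ]
w1 [168.5  56. ] [171.8 218.1] [162.1  10.8] [0.6255 0.0444 0.106 ] [0.6602 0.2616 0.106 ]
w1 [101.5 150. ] [101.5 173. ] [23. 19.] [0.7482 0.1492 0.106 ] [0.7562 0.1816 0.106 ]
```

```bash
python3 - <<'E'
from tabs import *
_,c2=load('v2');_,c3=load('v3');_,w=load('w1'); ct=(viewer.camera_params('top'),viewer.camera_params('top')['T'])
print('tip',tri((c2,(132,138)),(c3,(118.9,55.1))),tri((c2,(132,138)),(w,(168.5,56))))
t=cv2.imread('pics/top0.png'); b=t.astype(int)
m=(b.min(2)>90)&(b[...,2]-b[...,1]>3); m[:,:170]=0;m[:,275:]=0;m[:172]=0;m[200:]=0
q=cv2.minAreaRect(blobs(m,100)[0]); print(q); bx=cv2.boxPoints(q); i=np.argsort(bx[:,0]); e1=bx[i[:2]].mean(0);e2=bx[i[2:]].mean(0)
print('root',tri((ct,e1),(c3,(127.3,235.3))),tri((ct,e1),(w,(171.8,218.1))),'tip',tri((ct,e2),(c3,(118.9,55.1))),tri((ct,e2),(w,(168.5,56))),tri((ct,e2),(c2,(132,138))))
# edges of strip in v3 row by row -> world at .106
im,c=load('v3')
for r in (80,130,180,220): print(r,im[r,105:140,2].tolist())
E
```

```text
tip (array([0.62470693, 0.04453699, 0.10743866]), np.float64(0.000951224548154714)) (array([0.6257173 , 0.04422969, 0.10415139]), np.float64(0.00047568786163769563))
((222.9923095703125, 183.56153869628906), (84.96378326416016, 3.845076560974121), 7.125016689300537)
root (array([0.65321544, 0.25590969, 0.11890476]), np.float64(0.0012387442760713973)) (array([0.65042815, 0.25337411, 0.13060263]), np.float64(0.0013951764894831983)) tip (array([0.6218621 , 0.04658788, 0.11498579]), np.float64(0.0001608533124659062)) (array([0.62202724, 0.04661938, 0.11552013]), np.float64(0.0004224911138494268)) (array([0.62243309, 0.04562462, 0.11042439]), np.float64(0.001094460849934917))
80 [199, 199, 199, 199, 199, 199, 200, 199, 199, 199, 200, 203, 204, 203, 204, 204, 204, 205, 204, 194, 110, 80, 79, 77, 63, 53, 52, 51, 53, 53, 53, 54, 53, 55, 55]
130 [201, 201, 201, 201, 201, 201, 201, 200, 201, 201, 201, 202, 201, 201, 201, 202, 203, 203, 203, 199, 149, 90, 78, 78, 72, 56, 52, 51, 52, 51, 53, 53, 53, 53, 54]
180 [201, 201, 201, 201, 201, 201, 201, 201, 201, 201, 201, 201, 202, 202, 203, 205, 205, 205, 205, 205, 206, 205, 200, 129, 85, 80, 79, 68, 51, 49, 49, 49, 49, 51, 51]
220 [199, 202, 202, 202, 202, 202, 202, 202, 202, 202, 202, 202, 203, 202, 202, 202, 202, 202, 202, 205, 206, 206, 206, 205, 206, 205, 195, 139, 88, 81, 78, 61, 46, 42, 43]
```

```bash
python3 -c "
from h import *
go([.4509,-.075,.25],-1.285)"
cat > check.py <<'E'
import sys
from all import *
k,x,y,n=sys.argv[1],float(sys.argv[2]),float(sys.argv[3]),sys.argv[4]
im,cam=shot('wrist'); cv2.imwrite(f'pics/{n}.png',im); np.save(f'pics/{n}.npy',cam[1])
u=proj(cam,[x,y,H[k]]); r=tabpx(im,u,22); X=plane(cam,r[0],H[k]); yw,sz=yawof(cam,r,H[k])
print(k,u.round(),np.round(r[0]),X.round(4),'yaw',round(yw,3),np.round(sz,3))
go([X[0],X[1],H[k]-.026],yw)
E
```

```text
go [ 0.4954 -0.056   0.0499] turn -0.4157
```

```bash
python3 nudge.py '[[[0.045, 0.495, -0.056, 0.05, -0.416], [0.045, 0.495, -0.056, 0.05, -0.416], [0.045, 0.495, -0.056, 0.05, -0.416], [0.045, 0.495, -0.056, 0.05, -0.416], [0.045, 0.495, -0.056, 0.05, -0.416], [0.045, 0.495, -0.056, 0.05, -0.416], [0.045, 0.495, -0.056, 0.05, -0.416], [0.045, 0.495, -0.056, 0.05, -0.416], [0.045, 0.495, -0.056, 0.05, -0.416], [0.045, 0.495, -0.056, 0.05, -0.416], [0.045, 0.495, -0.056, 0.05, -0.416], [0.045, 0.495, -0.056, 0.05, -0.416], [0.045, 0.495, -0.056, 0.05, -0.416], [0.045, 0.495, -0.056, 0.05, -0.416], [0.045, 0.495, -0.056, 0.05, -0.416], [0.045, 0.495, -0.056, 0.05, -0.416]]]'; python3 check.py 82 .4509 -.075 k82
```

```text
t: 19.32
eef_pos: [0.4508, -0.0731, 0.2501]
ee_rot: [-3.14, 0.0, -1.284]
force: [-0.4, -1.0, 0.0]
width: 0.045
gripper_force: 0.0
82 [283. 195.] [284. 196.] [ 0.4505 -0.0746  0.12  ] yaw -1.279 [0.012 0.019]
go [0.0017 0.0011 0.156 ] turn -0.0042
```

```bash
python3 nudge.py '[[[0.045, 0.001, 0.001, 0.04, 0], [0.045, 0.001, 0.001, 0.08, 0], [0.045, 0.001, 0.001, 0.11, 0], [0.045, 0.001, 0.001, 0.13, 0], [0.045, 0.001, 0.001, 0.145, 0], [0.045, 0.001, 0.001, 0.156, 0], [0.045, 0.001, 0.001, 0.156, 0], [0.045, 0.001, 0.001, 0.156, 0], [0.005, 0.001, 0.001, 0.156, 0], [0.005, 0.001, 0.001, 0.156, 0], [0.005, 0.001, 0.001, 0.156, 0], [0.005, 0.001, 0.001, 0.156, 0], [0.005, 0.001, 0.001, 0.156, 0], [0.005, 0.001, 0.001, 0.156, 0], [0.005, 0.001, 0.001, 0.156, 0], [0.005, 0.001, 0.001, 0.156, 0], [0.005, 0.001, 0.001, 0.156, 0]]]' 35
python3 -c "
from h import *
go([.6198,.0099,.26],-1.7295)
T=pose();print(T[:3,3])"
```

```text
t: 20.78
eef_pos: [0.4503, -0.0746, 0.0938]
ee_rot: [-3.141, -0.0, -1.284]
force: [-1.3, 0.9, 5.9]
width: 0.0141
gripper_force: 35.0
go [-0.033  -0.1864 -0.1662] turn 0.4457
[ 0.45034551 -0.07456215  0.093817  ]
```

```bash
python3 nudge.py '[[[0.005, 0, 0, -0.04, 0], [0.005, 0, 0, -0.08, 0], [0.005, 0, 0, -0.12, 0], [0.005, 0, 0, -0.166, 0], [0.005, 0, 0, -0.166, 0.1], [0.005, -0.005, -0.03, -0.166, 0.2], [0.005, -0.01, -0.06, -0.166, 0.3], [0.005, -0.016, -0.09, -0.166, 0.4], [0.005, -0.022, -0.12, -0.166, 0.446], [0.005, -0.028, -0.15, -0.166, 0.446], [0.005, -0.033, -0.186, -0.166, 0.446], [0.005, -0.033, -0.186, -0.166, 0.446], [0.005, -0.033, -0.186, -0.166, 0.446], [0.005, -0.033, -0.186, -0.166, 0.446]]]'
python3 snap.py a82; python3 -c "
from h import *
go([.6198,.0099,.145],-1.7295)
im=cv2.imread('pics/a82.png'); cv2.imwrite('pics/a82c.png',cv2.resize(im[60:300,80:400],None,fx=2,fy=2))"
```

```text
t: 21.95
eef_pos: [0.6189, 0.0098, 0.2582]
ee_rot: [3.139, -0.001, -1.73]
force: [-0.1, -0.7, -1.4]
width: 0.0137
gripper_force: 35.0
go [-0.0005 -0.0012  0.1139] turn -0.0005
```

View pics/a82c.png

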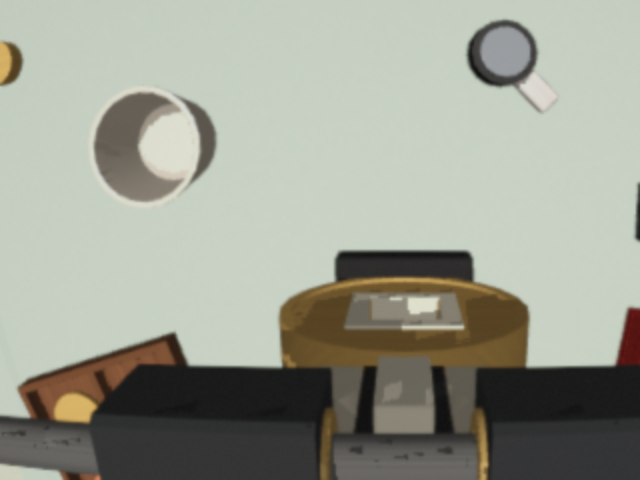

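The crop shows coin 82 held square, with the tab at (404,395) and the hole at (404,310). Loupe and cup are clear, so I'll lower it and thread it.

```bash
python3 nudge.py '[[[0.005, 0, -0.001, 0.04, 0], [0.005, 0, -0.001, 0.08, 0], [0.005, 0, -0.001, 0.1, 0], [0.005, 0, -0.001, 0.114, 0], [0.005, 0, -0.001, 0.114, 0], [0.005, 0, -0.001, 0.114, 0], [0.005, 0, -0.001, 0.114, 0], [0.005, -0.01, -0.001, 0.114, 0], [0.005, -0.02, -0.001, 0.114, 0], [0.005, -0.03, -0.001, 0.114, 0], [0.005, -0.04, -0.001, 0.114, 0], [0.005, -0.05, -0.001, 0.114, 0], [0.005, -0.06, -0.001, 0.114, 0], [0.005, -0.06, -0.001, 0.114, 0], [0.005, -0.06, -0.001, 0.114, 0]]]'
python3 - <<'E'
from h import *
print(get_state()['force'],get_state()['moment'])
a,_=shot('side'); b,_=shot('top')
A=cv2.resize(a[130:250,210:340],(650,600))
cv2.imwrite('pics/s82.png',cv2.resize(a[140:240,220:340],(720,600),interpolation=cv2.INTER_CUBIC))
E
```

```text
t: 23.25
eef_pos: [0.6299, 0.0699, 0.1454]
ee_rot: [3.141, -0.0, -1.728]
force: [0.2, -0.2, -2.2]
width: 0.0136
gripper_force: 35.0
[ 0.24085192 -0.24581921 -2.24413916] [ 0.08286449 -0.01834635  0.02070669]
```

View pics/s82.png

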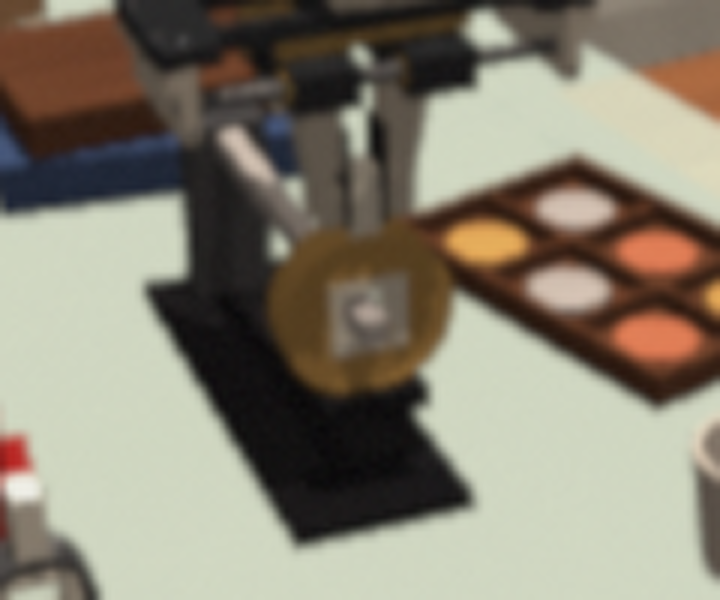

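The side crop shows the bar's end (365,312) centred in the coin's square hole. I'll slide the coin to the post.

```bash
python3 nudge.py '[[[0.005, -0.015, 0, 0, 0], [0.005, -0.03, 0, 0, 0], [0.005, -0.045, 0, 0, 0], [0.005, -0.06, 0, 0, 0], [0.005, -0.075, 0, 0, 0], [0.005, -0.09, 0, 0, 0], [0.005, -0.105, 0, 0, 0], [0.005, -0.12, 0, 0, 0], [0.005, -0.135, 0, 0, 0], [0.005, -0.15, 0, 0, 0], [0.005, -0.16, 0, 0, 0], [0.005, -0.17, 0, 0, 0], [0.005, -0.17, 0, 0, 0], [0.005, -0.17, 0, 0, 0], [0.005, -0.17, 0, 0.003, 0], [0.005, -0.17, 0, 0.006, 0], [0.005, -0.17, 0, 0.006, 0], [0.005, -0.17, 0, 0.006, 0]]]'
python3 nudge.py '[[[0.03, 0, 0, 0, 0], [0.045, 0, 0, 0, 0], [0.045, 0, 0, 0, 0], [0.045, 0, 0, 0, 0], [0.045, 0, 0, 0, 0], [0.045, 0, 0, -0.03, 0], [0.045, 0, 0, -0.07, 0], [0.045, 0, 0, -0.11, 0], [0.045, 0, 0, -0.14, 0], [0.045, 0, 0, -0.14, 0], [0.045, 0, 0, -0.14, 0]]]'
python3 snap.py b82; python3 - <<'E'
from h import *
go([.4474,.2246,.24],-1.585)
a,_=shot('side'); w=cv2.imread('pics/b82.png')
cv2.imwrite('pics/m2.png',np.hstack([cv2.resize(a[140:240,210:310],(380,380),interpolation=cv2.INTER_CUBIC),cv2.resize(w[60:300,120:420],(400,380))]))
E
```

```text
t: 24.85
eef_pos: [0.6567, 0.2361, 0.1394]
ee_rot: [3.141, -0.0, -1.731]
force: [0.5, -0.1, -1.6]
width: 0.0137
gripper_force: 35.0
t: 25.77
eef_pos: [0.6576, 0.2373, 0.2826]
ee_rot: [-3.138, 0.003, -1.73]
force: [-0.5, 0.2, -0.7]
width: 0.0449
gripper_force: 0.0
go [0.0454 0.2048 0.0402] turn -0.1449
```

View pics/m2.png

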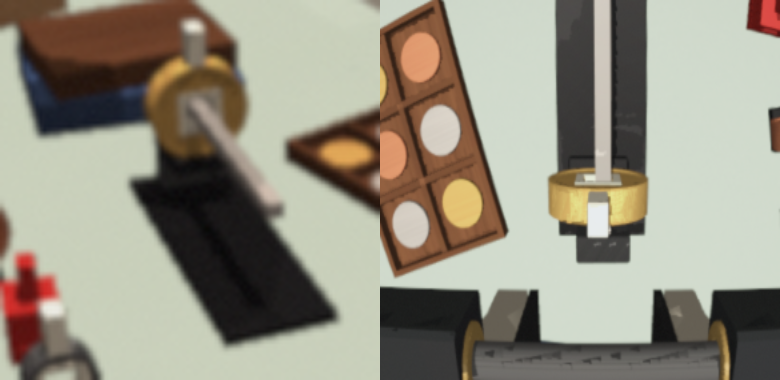

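The picture shows coin 82 hanging against the post side, with the bar through its hole. Next is coin 72.

```bash
python3 nudge.py '[[[0.045, 0.045, 0.205, 0.04, -0.145], [0.045, 0.045, 0.205, 0.04, -0.145], [0.045, 0.045, 0.205, 0.04, -0.145], [0.045, 0.045, 0.205, 0.04, -0.145], [0.045, 0.045, 0.205, 0.04, -0.145], [0.045, 0.045, 0.205, 0.04, -0.145], [0.045, 0.045, 0.205, 0.04, -0.145], [0.045, 0.045, 0.205, 0.04, -0.145]]]'; python3 check.py 72 .4474 .2246 k72
```

```text
t: 26.53
eef_pos: [0.4469, 0.2248, 0.2393]
ee_rot: [3.141, -0.0, -1.584]
force: [0.8, -0.6, 0.5]
width: 0.0452
gripper_force: 0.0
72 [282. 197.] [282. 197.] [0.4474 0.2244 0.11  ] yaw -1.579 [0.013 0.019]
go [0.0005 0.0002 0.1554] turn -0.0053
```

```bash
python3 nudge.py '[[[0.045, 0, 0, 0.04, 0], [0.045, 0, 0, 0.08, 0], [0.045, 0, 0, 0.11, 0], [0.045, 0, 0, 0.13, 0], [0.045, 0, 0, 0.145, 0], [0.045, 0, 0, 0.155, 0], [0.045, 0, 0, 0.155, 0], [0.045, 0, 0, 0.155, 0], [0.005, 0, 0, 0.155, 0], [0.005, 0, 0, 0.155, 0], [0.005, 0, 0, 0.155, 0], [0.005, 0, 0, 0.155, 0], [0.005, 0, 0, 0.155, 0], [0.005, 0, 0, 0.155, 0], [0.005, 0, 0, 0.155, 0], [0.005, 0, 0, 0.155, 0], [0.005, 0, 0, 0.155, 0]]]' 35
python3 -c "
from h import *
go([.6198,.0099,.25],-1.7295)"
```

```text
t: 28.0
eef_pos: [0.4473, 0.2249, 0.085]
ee_rot: [-3.141, 0.0, -1.585]
force: [-1.7, -0.3, 5.7]
width: 0.0137
gripper_force: 35.0
go [ 0.2126 -0.1755 -0.165 ] turn 0.1449
```

```bash
python3 nudge.py '[[[0.005, 0, 0, -0.04, 0], [0.005, 0, 0, -0.08, 0], [0.005, 0, 0, -0.12, 0], [0.005, 0, 0, -0.165, 0], [0.005, 0.02, -0.015, -0.165, 0.05], [0.005, 0.05, -0.04, -0.165, 0.1], [0.005, 0.08, -0.065, -0.165, 0.145], [0.005, 0.11, -0.09, -0.165, 0.145], [0.005, 0.14, -0.115, -0.165, 0.145], [0.005, 0.17, -0.14, -0.165, 0.145], [0.005, 0.195, -0.16, -0.165, 0.145], [0.005, 0.2125, -0.1755, -0.165, 0.145], [0.005, 0.2125, -0.1755, -0.165, 0.145], [0.005, 0.2125, -0.1755, -0.165, 0.145], [0.005, 0.2125, -0.1755, -0.165, 0.145]]]'
python3 -c "
from h import *
go([.6198,.0099,.141],-1.7295)"
```

```text
t: 29.25
eef_pos: [0.6193, 0.0098, 0.2488]
ee_rot: [3.14, -0.0, -1.73]
force: [-0.4, 0.3, -1.5]
width: 0.0135
gripper_force: 35.0
go [-0.0002 -0.0006  0.1078] turn -0.0009
```

```bash
python3 nudge.py '[[[0.005, 0, 0, 0.04, 0], [0.005, 0, 0, 0.08, 0], [0.005, 0, 0, 0.1, 0], [0.005, 0, 0, 0.108, 0], [0.005, 0, 0, 0.108, 0], [0.005, 0, 0, 0.108, 0], [0.005, -0.01, 0, 0.108, 0], [0.005, -0.02, 0, 0.108, 0], [0.005, -0.03, 0, 0.108, 0], [0.005, -0.04, 0, 0.108, 0], [0.005, -0.05, 0, 0.108, 0], [0.005, -0.06, 0, 0.108, 0], [0.005, -0.06, 0, 0.108, 0], [0.005, -0.06, 0, 0.108, 0]]]'
python3 -c "
from h import *
go([.6253+.158*.151,.0444+.987*.151,.141])"
```

```text
t: 30.42
eef_pos: [0.6293, 0.07, 0.1414]
ee_rot: [3.141, -0.0, -1.729]
force: [-0.3, 0.1, -0.9]
width: 0.0139
gripper_force: 35.0
go [-0.125  -0.0003  0.0004] turn 0
```

```bash
python3 nudge.py '[[[0.005, -0.015, 0, 0, 0], [0.005, -0.03, 0, 0, 0], [0.005, -0.045, 0, 0, 0], [0.005, -0.06, 0, 0, 0], [0.005, -0.075, 0, 0, 0], [0.005, -0.09, 0, 0, 0], [0.005, -0.105, 0, 0, 0], [0.005, -0.115, 0, 0, 0], [0.005, -0.125, 0, 0, 0], [0.005, -0.125, 0, 0, 0], [0.005, -0.125, 0, 0, 0], [0.005, -0.125, 0, 0.003, 0], [0.005, -0.125, 0, 0.006, 0], [0.005, -0.125, 0, 0.006, 0], [0.005, -0.125, 0, 0.006, 0]]]'
python3 nudge.py '[[[0.03, 0, 0, 0, 0], [0.04, 0, 0, 0, 0], [0.045, 0, 0, 0, 0], [0.045, 0, 0, 0, 0], [0.045, 0, 0, 0, 0], [0.045, 0, 0, -0.03, 0], [0.045, 0, 0, -0.07, 0], [0.045, 0, 0, -0.11, 0], [0.045, 0, 0, -0.14, 0], [0.045, 0, 0, -0.14, 0], [0.045, 0, 0, -0.14, 0]]]'
python3 -c "
from h import *
go([.447,.316,.24],-1.65)"
```

```text
t: 31.67
eef_pos: [0.6489, 0.1919, 0.1354]
ee_rot: [3.141, -0.0, -1.731]
force: [0.9, -0.0, -1.1]
width: 0.0139
gripper_force: 35.0
t: 32.58
eef_pos: [0.6499, 0.193, 0.2785]
ee_rot: [-3.138, 0.003, -1.73]
force: [0.0, -0.2, 0.0]
width: 0.0449
gripper_force: 0.0
go [-0.0892  0.22    0.038 ] turn -0.0797
```

```bash
python3 nudge.py '[[[0.045, -0.089, 0.22, 0.038, -0.08], [0.045, -0.089, 0.22, 0.038, -0.08], [0.045, -0.089, 0.22, 0.038, -0.08], [0.045, -0.089, 0.22, 0.038, -0.08], [0.045, -0.089, 0.22, 0.038, -0.08], [0.045, -0.089, 0.22, 0.038, -0.08], [0.045, -0.089, 0.22, 0.038, -0.08], [0.045, -0.089, 0.22, 0.038, -0.08], [0.045, -0.089, 0.22, 0.038, -0.08]]]'; python3 snap.py k62
python3 - <<'E'
from tabs import *
im,c=load('k62'); u=proj(c,[.445,.317,.1]).round().astype(int); print(u)
i5,c5=load('v5'); u5=proj(c5,[.445,.317,.1]).round().astype(int); print(u5)
f=lambda i,u:cv2.resize(i[u[1]-40:u[1]+40,u[0]-40:u[0]+40],(400,400),interpolation=cv2.INTER_NEAREST)
cv2.imwrite('pics/m3.png',np.hstack([f(im,u),f(i5,u5)]))
E
```

```text
t: 33.33
eef_pos: [0.4457, 0.3152, 0.2372]
ee_rot: [3.141, -0.001, -1.649]
force: [0.8, 0.7, -0.2]
width: 0.0449
gripper_force: 0.0
[283 197]
[283  85]
```

View pics/m3.png

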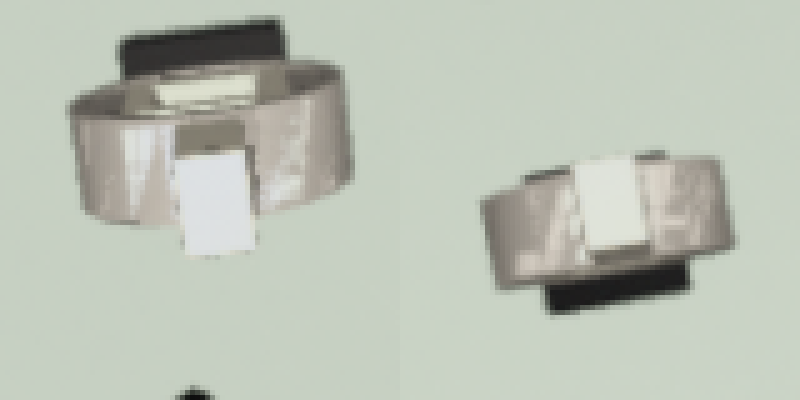

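The left crop shows the tab top with corners (178,154), (244,151), (254,248), (186,255). In the right crop they are (574,160), (632,157), (648,243), (590,248).

```bash
python3 - <<'E'
from tabs import *
_,c=load('k62'); _,c5=load('v5')
K=np.array([(178,154),(244,151),(254,248),(186,255)])/5+[242.6,156.6]; V=np.array([(174,160),(232,157),(248,243),(190,248)])/5+[242.6,44.6]
print(tri((c,K.mean(0)),(c5,V.mean(0))))
for cam,q in ((c,K),(c5,V)):
    W=np.array([plane(cam,p,.1)[:2] for p in q]); d=(W[0]+W[1]-W[2]-W[3])/2; e=(W[0]+W[3]-W[1]-W[2])/2
    print(W.mean(0).round(4),np.arctan2(-d[1],-d[0]) if d[1]>0 else np.arctan2(d[1],d[0]),np.linalg.norm(d),np.linalg.norm(e), np.arctan2(e[1],e[0]))
W=np.array([plane(c,p,.1)[:2] for p in K]).mean(0)
go([*W,.074],-1.63)
E
```

```text
(array([0.4427248 , 0.3174159 , 0.09886009]), np.float64(5.851697030868896e-05))
[0.4428 0.3172] -1.5591605544405023 0.01928461394259721 0.012626802551350791 -0.0017257615519730143
[0.4427 0.3175] -1.5242864066017796 0.019631114537847574 0.012568949490709231 -0.057748319082442934
go [-0.0021  0.0036  0.1632] turn -0.0199
```

```bash
python3 nudge.py '[[[0.045, -0.002, 0.0035, 0.04, -0.09], [0.045, -0.002, 0.0035, 0.08, -0.09], [0.045, -0.002, 0.0035, 0.11, -0.09], [0.045, -0.002, 0.0035, 0.135, -0.09], [0.045, -0.002, 0.0035, 0.15, -0.09], [0.045, -0.002, 0.0035, 0.163, -0.09], [0.045, -0.002, 0.0035, 0.163, -0.09], [0.045, -0.002, 0.0035, 0.163, -0.09], [0.005, -0.002, 0.0035, 0.163, -0.09], [0.005, -0.002, 0.0035, 0.163, -0.09], [0.005, -0.002, 0.0035, 0.163, -0.09], [0.005, -0.002, 0.0035, 0.163, -0.09], [0.005, -0.002, 0.0035, 0.163, -0.09], [0.005, -0.002, 0.0035, 0.163, -0.09], [0.005, -0.002, 0.0035, 0.163, -0.09], [0.005, -0.002, 0.0035, 0.163, -0.09], [0.005, -0.002, 0.0035, 0.163, -0.09]]]' 35
python3 -c "
from h import *
go([.6198,.0099,.25],-1.7295)"
```

```text
t: 34.8
eef_pos: [0.4427, 0.3178, 0.075]
ee_rot: [-3.141, 0.0, -1.559]
force: [-1.6, 0.9, 5.2]
width: 0.014
gripper_force: 35.0
go [ 0.3098 -0.1737 -0.1751] turn 0.17
```

```bash
python3 nudge.py '[[[0.005, 0, 0, -0.04, 0], [0.005, 0, 0, -0.08, 0], [0.005, 0, 0, -0.12, 0], [0.005, 0, 0, -0.16, 0], [0.005, 0.01, -0.005, -0.175, 0], [0.005, 0.03, -0.017, -0.175, 0.06], [0.005, 0.06, -0.034, -0.175, 0.12], [0.005, 0.09, -0.05, -0.175, 0.17], [0.005, 0.12, -0.067, -0.175, 0.17], [0.005, 0.15, -0.084, -0.175, 0.17], [0.005, 0.18, -0.1, -0.175, 0.17], [0.005, 0.21, -0.118, -0.175, 0.17], [0.005, 0.24, -0.135, -0.175, 0.17], [0.005, 0.27, -0.151, -0.175, 0.17], [0.005, 0.295, -0.165, -0.175, 0.17], [0.005, 0.31, -0.174, -0.175, 0.17], [0.005, 0.31, -0.174, -0.175, 0.17], [0.005, 0.31, -0.174, -0.175, 0.17], [0.005, 0.31, -0.174, -0.175, 0.17]]]'
python3 -c "
from h import *
go([.6198,.0099,.136],-1.7295)"
```

```text
t: 36.38
eef_pos: [0.6194, 0.0096, 0.2489]
ee_rot: [3.14, -0.0, -1.73]
force: [0.1, 0.1, -1.3]
width: 0.0136
gripper_force: 35.0
go [-0.0004 -0.0004  0.1129] turn -0.0007
```

```bash
python3 nudge.py '[[[0.005, 0, 0, 0.04, 0], [0.005, 0, 0, 0.08, 0], [0.005, 0, 0, 0.1, 0], [0.005, 0, 0, 0.113, 0], [0.005, 0, 0, 0.113, 0], [0.005, 0, 0, 0.113, 0], [0.005, -0.01, 0, 0.113, 0], [0.005, -0.02, 0, 0.113, 0], [0.005, -0.03, 0, 0.113, 0], [0.005, -0.04, 0, 0.113, 0], [0.005, -0.05, 0, 0.113, 0], [0.005, -0.06, 0, 0.113, 0], [0.005, -0.06, 0, 0.113, 0], [0.005, -0.06, 0, 0.113, 0]]]'
python3 -c "
from h import *
go([.6253+.158*.107,.0444+.987*.107,.136])"
```

```text
t: 37.55
eef_pos: [0.6295, 0.0696, 0.1365]
ee_rot: [3.141, -0.0, -1.729]
force: [-0.5, -0.6, -0.9]
width: 0.0143
gripper_force: 35.0
go [-0.0814  0.0001  0.0005] turn 0
```

```bash
python3 nudge.py '[[[0.005, -0.015, 0, 0, 0], [0.005, -0.03, 0, 0, 0], [0.005, -0.045, 0, 0, 0], [0.005, -0.06, 0, 0, 0], [0.005, -0.07, 0, 0, 0], [0.005, -0.08, 0, 0, 0], [0.005, -0.08, 0, 0, 0], [0.005, -0.08, 0, 0, 0], [0.005, -0.08, 0, 0.003, 0], [0.005, -0.08, 0, 0.006, 0], [0.005, -0.08, 0, 0.006, 0], [0.005, -0.08, 0, 0.006, 0]]]'
python3 nudge.py '[[[0.03, 0, 0, 0, 0], [0.04, 0, 0, 0, 0], [0.045, 0, 0, 0, 0], [0.045, 0, 0, 0, 0], [0.045, 0, 0, 0, 0], [0.045, 0, 0, -0.03, 0], [0.045, 0, 0, -0.07, 0], [0.045, 0, 0, -0.11, 0], [0.045, 0, 0, -0.14, 0], [0.045, 0, 0, -0.14, 0], [0.045, 0, 0, -0.14, 0]]]'
python3 -c "
from h import *
go([.4464,.0244,.24],-1.695)"
```

```text
t: 38.55
eef_pos: [0.6419, 0.1471, 0.1304]
ee_rot: [3.141, -0.0, -1.73]
force: [0.2, 0.6, -1.1]
width: 0.0138
gripper_force: 35.0
t: 39.47
eef_pos: [0.6431, 0.1481, 0.2735]
ee_rot: [-3.138, 0.003, -1.73]
force: [-0.1, 0.5, -1.6]
width: 0.0448
gripper_force: 0.0
go [0.1534 0.1747 0.0323] turn -0.0347
```

```bash
python3 nudge.py '[[[0.045, 0.153, 0.175, 0.033, -0.035], [0.045, 0.153, 0.175, 0.033, -0.035], [0.045, 0.153, 0.175, 0.033, -0.035], [0.045, 0.153, 0.175, 0.033, -0.035], [0.045, 0.153, 0.175, 0.033, -0.035], [0.045, 0.153, 0.175, 0.033, -0.035], [0.045, 0.153, 0.175, 0.033, -0.035], [0.045, 0.153, 0.175, 0.033, -0.035], [0.045, 0.153, 0.175, 0.033, -0.035]]]'; python3 check.py 52 .4464 .0244 k52
```

```text
t: 40.22
eef_pos: [0.4454, 0.0244, 0.2375]
ee_rot: [-3.141, 0.0, -1.695]
force: [1.0, 0.7, -0.0]
width: 0.045
gripper_force: 0.0
52 [281. 193.] [282. 192.] [0.4463 0.0242 0.09  ] yaw -1.701 [0.013 0.019]
go [ 0.0003 -0.0006  0.1734] turn 0.0064
```

```bash
python3 nudge.py '[[[0.045, 0, -0.001, 0.04, 0], [0.045, 0, -0.001, 0.08, 0], [0.045, 0, -0.001, 0.12, 0], [0.045, 0, -0.001, 0.145, 0], [0.045, 0, -0.001, 0.16, 0], [0.045, 0, -0.001, 0.173, 0], [0.045, 0, -0.001, 0.173, 0], [0.045, 0, -0.001, 0.173, 0], [0.005, 0, -0.001, 0.173, 0], [0.005, 0, -0.001, 0.173, 0], [0.005, 0, -0.001, 0.173, 0], [0.005, 0, -0.001, 0.173, 0], [0.005, 0, -0.001, 0.173, 0], [0.005, 0, -0.001, 0.173, 0], [0.005, 0, -0.001, 0.173, 0], [0.005, 0, -0.001, 0.173, 0], [0.005, 0, -0.001, 0.173, 0]]]' 35
python3 -c "
from h import *
go([.6198,.0099,.24],-1.7295)"
```

```text
t: 41.68
eef_pos: [0.4463, 0.0242, 0.0649]
ee_rot: [-3.141, 0.0, -1.695]
force: [-1.3, 0.4, 6.1]
width: 0.0138
gripper_force: 35.0
go [-0.0072 -0.174  -0.175 ] turn 0.0349
```

```bash
python3 nudge.py '[[[0.005, 0, 0, -0.04, 0], [0.005, 0, 0, -0.08, 0], [0.005, 0, 0, -0.12, 0], [0.005, 0, 0, -0.16, 0], [0.005, 0, -0.01, -0.175, 0.035], [0.005, -0.002, -0.04, -0.175, 0.035], [0.005, -0.003, -0.07, -0.175, 0.035], [0.005, -0.004, -0.1, -0.175, 0.035], [0.005, -0.006, -0.13, -0.175, 0.035], [0.005, -0.007, -0.16, -0.175, 0.035], [0.005, -0.007, -0.174, -0.175, 0.035], [0.005, -0.007, -0.174, -0.175, 0.035], [0.005, -0.007, -0.174, -0.175, 0.035], [0.005, -0.007, -0.174, -0.175, 0.035]]]'
python3 -c "
from h import *
go([.6198,.0099,.131],-1.7295)"
```

```text
t: 42.85
eef_pos: [0.6189, 0.0095, 0.2389]
ee_rot: [3.14, -0.0, -1.73]
force: [-0.2, -0.3, -1.1]
width: 0.0139
gripper_force: 35.0
go [-0.0005 -0.001   0.1079] turn -0.0005
```

```bash
python3 nudge.py '[[[0.005, 0, 0, 0.04, 0], [0.005, 0, 0, 0.08, 0], [0.005, 0, 0, 0.1, 0], [0.005, 0, 0, 0.108, 0], [0.005, 0, 0, 0.108, 0], [0.005, 0, 0, 0.108, 0], [0.005, -0.01, 0, 0.108, 0], [0.005, -0.02, 0, 0.108, 0], [0.005, -0.03, 0, 0.108, 0], [0.005, -0.04, 0, 0.108, 0], [0.005, -0.05, 0, 0.108, 0], [0.005, -0.06, 0, 0.108, 0], [0.005, -0.06, 0, 0.108, 0], [0.005, -0.06, 0, 0.108, 0]]]'
python3 -c "
from h import *
go([.6253+.158*.063,.0444+.987*.063,.131])"
```

```text
t: 44.02
eef_pos: [0.6292, 0.0698, 0.1314]
ee_rot: [3.141, -0.0, -1.729]
force: [0.1, -0.0, -1.4]
width: 0.0137
gripper_force: 35.0
go [-0.0373 -0.0002  0.0004] turn 0
```

```bash
python3 nudge.py '[[[0.005, -0.012, 0, 0, 0], [0.005, -0.024, 0, 0, 0], [0.005, -0.032, 0, 0, 0], [0.005, -0.037, 0, 0, 0], [0.005, -0.037, 0, 0, 0], [0.005, -0.037, 0, 0, 0], [0.005, -0.037, 0, 0.003, 0], [0.005, -0.037, 0, 0.006, 0], [0.005, -0.037, 0, 0.006, 0], [0.005, -0.037, 0, 0.006, 0]]]'
python3 nudge.py '[[[0.03, 0, 0, 0, 0], [0.04, 0, 0, 0, 0], [0.045, 0, 0, 0, 0], [0.045, 0, 0, 0, 0], [0.045, 0, 0, 0, 0], [0.045, 0, 0, -0.03, 0], [0.045, 0, 0, -0.07, 0], [0.045, 0, 0, -0.11, 0], [0.045, 0, 0, -0.13, 0], [0.045, 0, 0, -0.13, 0], [0.045, 0, 0, -0.13, 0]]]'
python3 -c "
from h import *
go([.46,.112,.24],-1.6)"
```

```text
t: 44.85
eef_pos: [0.6348, 0.105, 0.1253]
ee_rot: [3.141, -0.0, -1.73]
force: [-0.6, -0.7, -1.4]
width: 0.0141
gripper_force: 35.0
t: 45.77
eef_pos: [0.6356, 0.1057, 0.2575]
ee_rot: [-3.139, 0.002, -1.73]
force: [0.2, -0.4, -1.1]
width: 0.0452
gripper_force: 0.0
go [0.0216 0.1744 0.0169] turn -0.1297
```

```bash
python3 nudge.py '[[[0.045, -0.075, 0.174, 0.017, -0.13], [0.045, -0.075, 0.174, 0.017, -0.13], [0.045, -0.075, 0.174, 0.017, -0.13], [0.045, -0.075, 0.174, 0.017, -0.13], [0.045, -0.075, 0.174, 0.017, -0.13], [0.045, -0.075, 0.174, 0.017, -0.13], [0.045, -0.075, 0.174, 0.017, -0.13], [0.045, -0.075, 0.174, 0.017, -0.13], [0.045, -0.075, 0.174, 0.017, -0.13]]]'; python3 snap.py c1
python3 nudge.py '[[[0.045, 0.09, 0, 0, 0], [0.045, 0.09, 0, 0, 0], [0.045, 0.09, 0, 0, 0], [0.045, 0.09, 0, 0, 0], [0.045, 0.09, 0, 0, 0], [0.045, 0.09, 0, 0, 0]]]'; python3 snap.py c2
python3 - <<'E'
from tabs import *
f=lambda i,u:cv2.resize(i[u[1]-40:u[1]+40,u[0]-40:u[0]+40],(400,400),interpolation=cv2.INTER_NEAREST)
o=[]
for n in ('c1','c2'):
    im,c=load(n); u=proj(c,[.46,.112,.06]).round().astype(int); print(n,u); o.append(f(im,u))
cv2.imwrite('pics/m4.png',np.hstack(o))
E
```

```text
t: 46.52
eef_pos: [0.4755, 0.2066, 0.238]
ee_rot: [3.141, -0.001, -1.601]
force: [1.8, -0.4, 0.1]
width: 0.0452
gripper_force: 0.0
t: 47.07
eef_pos: [0.473, 0.117, 0.2384]
ee_rot: [3.142, -0.0, -1.601]
force: [-0.1, -0.3, 0.4]
width: 0.0448
gripper_force: 0.0
c1 [295  95]
c2 [294 181]
```

View pics/m4.png

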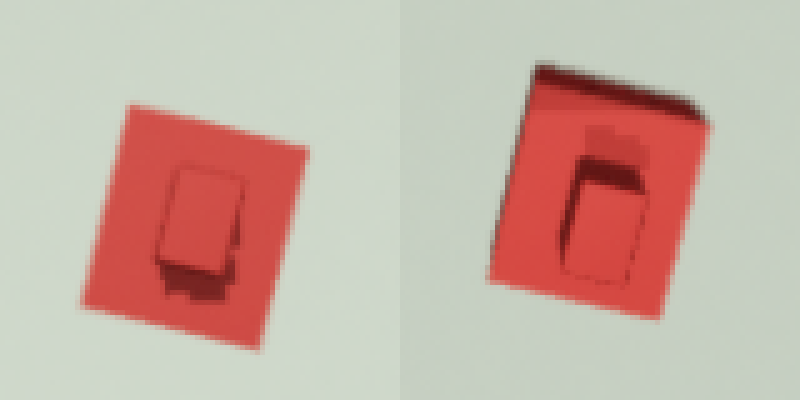

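The left crop shows the tab top at (175,163), (245,178), (228,273), (158,261) and the block at (130,105), (308,148), (260,350), (80,306). The right crop shows the tab at (582,180), (648,190), (628,286), (562,272), with the dark closed face at the top, so the mouth faces +y.

```bash
python3 - <<'E'
from tabs import *
_,a=load('c1'); _,b=load('c2')
A=np.array([(175,163),(245,178),(228,273),(158,261)])/5+[254.6,54.6]; B=np.array([(182,180),(248,190),(228,286),(162,272)])/5+[253.6,140.6]
K=np.array([(130,105),(308,148),(260,350),(80,306)])/5+[254.6,54.6]
print(tri((a,A.mean(0)),(b,B.mean(0))))
for c,q,z in ((a,A,.074),(b,B,.074),(a,K,.044)):
    W=np.array([plane(c,p,z)[:2] for p in q]); d=(W[2]+W[3]-W[0]-W[1])/2; e=(W[1]+W[2]-W[0]-W[3])/2
    print(W.mean(0).round(4),np.arctan2(d[1],d[0]),np.linalg.norm(d),np.linalg.norm(e),np.arctan2(e[1],e[0])+np.pi/2)
go([.46,.112,.05],1.33)
E
```

```text
(array([0.46042222, 0.11574745, 0.07324346]), np.float64(3.989894639542724e-05))
[0.4604 0.1158] 1.3710179053305784 0.01953480964100335 0.013932088242022212 4.496011898604115
[0.4605 0.1156] 1.3438928976032047 0.020024530389548444 0.013710648571170828 4.498348817416442
[0.4606 0.1159] 1.30785294817316 0.045229926549513806 0.03943273670465213 4.44636294210598
go [0.0057 0.0127 0.1884] turn 0.2114
```

```bash
python3 -c "
from h import *
go([.4605,.1158,.048],1.325)"
```

```text
go [0.0019 0.0123 0.1904] turn 0.2164
```

```bash
python3 nudge.py '[[[0.045, 0.002, 0.0125, 0.04, 0.12], [0.045, 0.002, 0.0125, 0.08, 0.216], [0.045, 0.002, 0.0125, 0.12, 0.216], [0.045, 0.002, 0.0125, 0.15, 0.216], [0.045, 0.002, 0.0125, 0.17, 0.216], [0.045, 0.002, 0.0125, 0.18, 0.216], [0.045, 0.002, 0.0125, 0.19, 0.216], [0.045, 0.002, 0.0125, 0.19, 0.216], [0.045, 0.002, 0.0125, 0.19, 0.216], [0.005, 0.002, 0.0125, 0.19, 0.216], [0.005, 0.002, 0.0125, 0.19, 0.216], [0.005, 0.002, 0.0125, 0.19, 0.216], [0.005, 0.002, 0.0125, 0.19, 0.216], [0.005, 0.002, 0.0125, 0.19, 0.216], [0.005, 0.002, 0.0125, 0.19, 0.216], [0.005, 0.002, 0.0125, 0.19, 0.216], [0.005, 0.002, 0.0125, 0.19, 0.216], [0.005, 0.002, 0.0125, 0.19, 0.216]]]' 40
python3 -c "
from h import *
go([.6253-.158*.04,.0444-.987*.04,.22],-1.7295)"
```

```text
t: 48.62
eef_pos: [0.4601, 0.1155, 0.0489]
ee_rot: [-3.141, 0.0, -1.816]
force: [-3.0, 0.4, 6.1]
width: 0.0138
gripper_force: 40.0
go [ 0.0687 -0.181  -0.171 ] turn -0.0861
```

```bash
python3 nudge.py '[[[0.005, 0, 0, -0.04, 0], [0.005, 0, 0, -0.08, 0], [0.005, 0, 0, -0.12, 0], [0.005, 0, 0, -0.16, 0], [0.005, 0.01, -0.02, -0.171, -0.04], [0.005, 0.02, -0.05, -0.171, -0.086], [0.005, 0.03, -0.08, -0.171, -0.086], [0.005, 0.042, -0.11, -0.171, -0.086], [0.005, 0.053, -0.14, -0.171, -0.086], [0.005, 0.065, -0.17, -0.171, -0.086], [0.005, 0.069, -0.181, -0.171, -0.086], [0.005, 0.069, -0.181, -0.171, -0.086], [0.005, 0.069, -0.181, -0.171, -0.086], [0.005, 0.069, -0.181, -0.171, -0.086]]]'
python3 -c "
from h import *
go([.6253-.158*.04,.0444-.987*.04,.125],-1.7295)"
```

```text
t: 49.78
eef_pos: [0.6179, 0.0048, 0.2191]
ee_rot: [3.14, -0.0, -1.73]
force: [-1.0, 0.5, -0.2]
width: 0.0141
gripper_force: 40.0
go [-0.0003 -0.0012  0.0941] turn -0.0004
```

```bash
python3 nudge.py '[[[0.005, 0, -0.0005, 0.04, 0], [0.005, 0, -0.0005, 0.07, 0], [0.005, 0, -0.0005, 0.085, 0], [0.005, 0, -0.0005, 0.094, 0], [0.005, 0, -0.0005, 0.094, 0], [0.005, 0, -0.0005, 0.094, 0], [0.005, 0, -0.0005, 0.094, 0], [0.005, -0.008, -0.0005, 0.094, 0], [0.005, -0.016, -0.0005, 0.094, 0], [0.005, -0.024, -0.0005, 0.094, 0], [0.005, -0.032, -0.0005, 0.094, 0], [0.005, -0.036, -0.0005, 0.094, 0], [0.005, -0.036, -0.0005, 0.094, 0], [0.005, -0.036, -0.0005, 0.094, 0]]]'
python3 nudge.py '[[[0.005, -0.005, 0, 0, 0], [0.005, -0.01, 0, 0, 0], [0.005, -0.014, 0, 0, 0], [0.005, -0.014, 0, 0, 0], [0.005, -0.014, 0, 0, 0]]]'
python3 -c "
from h import *
go([.6253+.158*.015,.0444+.987*.015,.125],-1.7295)"
```

```text
t: 50.95
eef_pos: [0.6249, 0.0405, 0.1254]
ee_rot: [3.141, -0.0, -1.729]
force: [0.8, -0.6, -0.6]
width: 0.0137
gripper_force: 40.0
t: 51.37
eef_pos: [0.6272, 0.0541, 0.1255]
ee_rot: [3.142, -0.0, -1.729]
force: [0.3, 0.8, -1.2]
width: 0.014
gripper_force: 40.0
go [-0.0051  0.0003  0.0005] turn 0.0001
```

Now press until it makes contact.

```bash
python3 nudge.py '[[[0.005, -0.003, 0, 0, 0], [0.005, -0.004, 0, 0, 0], [0.005, -0.005, 0, 0, 0], [0.005, -0.005, 0, 0, 0], [0.005, -0.005, 0, 0, 0]]]'
python3 nudge.py '[[[0.005, -0.001, 0, 0, 0], [0.005, -0.002, 0, 0, 0], [0.005, -0.002, 0, 0, 0], [0.005, -0.002, 0, 0, 0]]]'
```

```text
t: 51.78
eef_pos: [0.6279, 0.0587, 0.1256]
ee_rot: [3.142, -0.0, -1.73]
force: [0.7, -0.4, -1.6]
width: 0.0135
gripper_force: 40.0
t: 52.12
eef_pos: [0.6279, 0.0591, 0.1255]
ee_rot: [3.141, -0.002, -1.73]
force: [0.8, -7.1, -1.8]
width: 0.0137
gripper_force: 40.0
```

```bash
python3 nudge.py '[[[0.005, 0.001, 0, 0.002, 0], [0.005, 0.001, 0, 0.004, 0], [0.005, 0.001, 0, 0.0045, 0], [0.005, -0.001, 0, 0.0045, 0], [0.005, -0.001, 0, 0.0045, 0], [0.005, -0.001, 0, 0.0045, 0]]]'
python3 nudge.py '[[[0.02, 0, 0, 0, 0], [0.03, 0, 0, 0, 0], [0.045, 0, 0, 0, 0], [0.045, 0, 0, 0, 0], [0.045, 0, 0, 0, 0], [0.045, 0, 0, -0.03, 0], [0.045, 0, 0, -0.07, 0], [0.045, 0.03, 0, -0.11, 0], [0.045, -0.06, 0, -0.13, 0], [0.045, -0.06, 0, -0.13, 0], [0.045, -0.06, 0, -0.13, 0], [0.045, -0.06, 0, -0.13, 0], [0.045, -0.06, 0, -0.13, 0]]]'
python3 snap.py f1; python3 - <<'E'
from h import *
a,_=shot('side'); w=cv2.imread('pics/f1.png')
cv2.imwrite('pics/m5.png',np.hstack([cv2.resize(a[130:350,200:420],(400,400),interpolation=cv2.INTER_CUBIC),cv2.resize(w[40:260,160:380],(400,400),interpolation=cv2.INTER_CUBIC)]))
E
```

```text
t: 52.62
eef_pos: [0.6278, 0.0592, 0.1211]
ee_rot: [3.14, -0.004, -1.73]
force: [-0.4, -12.8, 1.9]
width: 0.0139
gripper_force: 40.0
t: 53.7
eef_pos: [0.6377, 0.1217, 0.2508]
ee_rot: [3.141, 0.0, -1.728]
force: [0.3, 0.0, -0.2]
width: 0.0453
gripper_force: 0.0
```

View pics/m5.png

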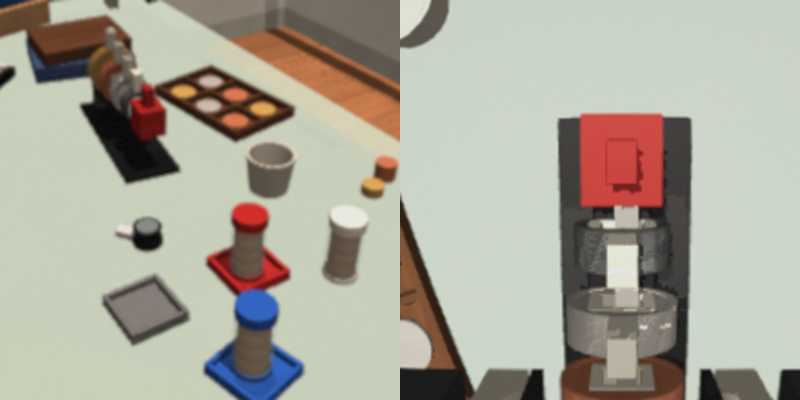

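The left view shows the red and blue tubes upright in their own seats, the grey seat empty, and the bystanders in place. The right view shows the red cap (621,160) on the tip with the coins behind it. I'll check numerically that the cap is home.

```bash
python3 - <<'E'
from tabs import *
im,c=load('f1'); f=lambda x,y:plane(c,((x-400)*.55+160-.25,y*.55+40-.25),z)
z=.116; u=np.array([-.158,-.987]); tip=np.array([.6253,.0444])
for p in [(581,114),(662,114),(662,206),(581,207)]: print(np.round(.22+(f(*p)[:2]-tip)@u,4))
z=.146
print('tab',[np.round(.22+(f(*p)[:2]-tip)@u,4) for p in [(622,139),(622,184)]])
E
```

```text
0.2275
0.2275
0.1817
0.1812
tab [np.float64(0.2151), np.float64(0.195)]
```

```bash
python3 -c "
from station import arm, viewer, get_state
print(arm.job_done())"
```

```text
the job is handed in; nothing more can be done
None
```

The job is handed in at about 54 s: the red and blue tubes stand upright in their own seats, all four coins hang on the bar from largest at the post to smallest, and the red cap is fully home on the tip (mouth measured at 181.5 mm from the post against 182 mm expected).

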